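# Show and pack tin lanterns with a fold-down hook and a gift tin

### The job

A customer wants to see the little tin lanterns hanging together before they are packed: fold the hook on the display board down until it stands out level and hang every lantern on it by its bail. Once they all hang there at rest with your hand off them, take the flat blade from the cork mat and lever the gift tin's lid open with it, then move all the lanterns from the hook into the tin, standing upright. Finish by leaving the blade lying on the cork mat, the lid fully shut and the empty hook folded up flat against its board, without disturbing the other goods on the counter.

Things in the scene. Friction and masses are not known exactly. Their poses are not given: they have to be found in the camera images.
- lantern1_c (a point): tin lantern, one of up to three alike (absent: None), 90 g, 76 mm high; point half-way up its axis, z up. Box body 34 (x) x 44 x 34 mm high. Above it a rigid bail of 14 mm wide strip: legs with outer faces 46 mm apart along y, 34-58 mm above the base (grip across these, 46 mm up), then a gable peaked 76 mm up. Hole seen along x: 38 mm wide, 34-71 mm above the base, its roof sloping from 55 mm at the legs
- lantern2_c (a point): tin lantern, one of up to three alike (absent: None), 90 g, 76 mm high; point half-way up its axis, z up. Box body 34 (x) x 44 x 34 mm high. Above it a rigid bail of 14 mm wide strip: legs with outer faces 46 mm apart along y, 34-58 mm above the base (grip across these, 46 mm up), then a gable peaked 76 mm up. Hole seen along x: 38 mm wide, 34-71 mm above the base, its roof sloping from 55 mm at the legs
- lantern3_c (a point): tin lantern, one of up to three alike (absent: None), 90 g, 76 mm high; point half-way up its axis, z up. Box body 34 (x) x 44 x 34 mm high. Above it a rigid bail of 14 mm wide strip: legs with outer faces 46 mm apart along y, 34-58 mm above the base (grip across these, 46 mm up), then a gable peaked 76 mm up. Hole seen along x: 38 mm wide, 34-71 mm above the base, its roof sloping from 55 mm at the legs
- hook_pivot (a point): the hinge axis of the fold-down hook, fixed on the display board (a dark wooden upright 100 mm wide and 240 mm high on a flat foot), 165 mm above the counter, 11 mm in front of the board's face; x points into the board (the hook stands out along -x), y along the board and along the hinge, z up
- hook_arm (a joint): the hook: a straight steel rod 8 mm thick with an end knob, hinged at hook_pivot; 0 = folded up flat, upright against the board; 1.57 rad = folded down level, at its stop, pointing along -x of hook_pivot. A stiff hinge: stays where it is left, about 1 N at the knob moves it
- hook_knob (a point): centre of the hook's end knob, 148 mm from the hinge axis: a short cylinder across the rod (along the hinge axis, y), 16 mm in diameter and 20 mm long; when folded up it stands 313 mm above the counter, 73 mm above the board's top; pinch it across its 20 mm (along y) and lead it round in an arc
- tin: the gift tin, square, embossed, fixed, 160 x 160 mm, 92 mm high without lid, 5 mm walls, 6 mm floor; origin at the centre of its underside, z up, x from the front to the hinge side. The middle 80 mm of the front wall's rim (x = -80 mm) is cut 14 mm lower: a pry slot under the lid, 78 to 92 mm above the counter
- lid (a joint): the tin's flat lid, 5 mm thick, 168 mm from hinge to front edge (8 mm beyond the front wall), 164 mm wide, no handle; hinge line along y at x = +80 mm, 92 mm above the counter (the lid's underside); 0 = shut, opens upward to 1.75 rad at most. A stiff hinge: stays where it is left, about 2 N at the front edge moves it
- lid_edge (a point): middle of the lid's front edge, half-way up its 5 mm thickness
- mat: cork mat fixed on the counter, 210 mm (x) by 110 mm (y), 3 mm thick; origin at the centre of its underside
- blade_grip (a point): flat blade tool: wooden handle 100 mm long, 18 mm wide (y), 26 mm high (z), with a steel blade 72 mm long, 24 mm wide, 3 mm thick ahead of it at half the handle's height. The point lies in the middle of the handle's section, 35 mm behind its front end, near the tool's centre of mass; x points to the blade's tip, z up. It lies on the mat at the start; grip it across y
- blade_tip (a point): middle of the blade's front edge, 107 mm ahead of blade_grip along the tool's x, at the mid-thickness of the 3 mm blade
- tree1: tin tree ornament, 44 mm across and 100 mm high, other goods (origin under its centre)
- tree2: tin tree ornament, 44 mm across and 120 mm high, other goods (origin under its centre)
- trinket1: round tin trinket box, 54 mm across, 43 mm high, other goods (origin under its centre)
- trinket2: round tin trinket box, 60 mm across, 48 mm high, other goods (origin under its centre)
- beaker: open tin beaker, 72 mm across, 85 mm high, other goods (origin under its centre)
- napkin_ring: tin napkin ring, 48 mm across, 30 mm high, other goods (origin under its centre)
There are look-alikes about, which are no part of the job. Of the things like the part that bears blade_grip, leave any that is blue; of the rest the smaller one is meant. What is shaped like the part that bears lantern3_c but purple is not meant.

How it is judged:
By the outcome, as a careful person would: the job done as asked, in the order asked, and still so for the second after the job is handed in, with the robot touching nothing.
Of lantern1, lantern2, lantern3 only 2 to 3 are there at a start; the rules pass over those that are not, and their reading is None.
At some moment in a run one of blade, lantern1, lantern2, lantern3 may be knocked a few centimetres aside while the robot is not near it.
It also fails if it takes over 210 s, if anything falls off the work surface, if the arm or the gripper's body presses on something with over 40 N, if the wrist force passes 120 N, or if a joint passes its speed limit or range.

### The arm

A 7-joint arm with a two-finger parallel gripper is mounted at the origin on the work surface. World frame = base frame: x ahead of the robot, y to its left, z up, the work surface at z = 0. Lengths are in mm, angles in degrees, forces in N, time in s.
With the tool pointing down it reaches from about 425 to 875 mm from the base axis. Payload 8.4 kg.
Tool frame: the origin (TCP) lies midway between the tips of the shut fingers; the grasp point (between the pads) lies behind it (robot.tcp_to_grasp is the z of the grasp point in the tool frame, in mm); z points along the fingers, y is the line along which they close (so a half turn about z gives the same grasp; the last joint's range is limited). The gripper opens to 85 mm and grips with 20 to 120 N. Pads are 22 mm wide; open, the fingers measure 114 mm over their backs; the gripper's body (76 mm by 85 mm) begins 54 mm behind the grasp point. The pads swing forward as they close: fully open they stand 13 mm farther back than shut.
Start: joints at [-80.455, 19.091, 2.286, 83.961, -0.768, 76.965, -3.352], TCP at [170.745, 627.143, 198.508] pointing down, gripper open.
Joint ranges: [-147.57, 147.57], [-21.85, 119.76], [-74.77, 79.35], [14.55, 137.4], [-85.83, 265.84], [4.83, 119.75], [-152.11, 152.11]. Speed limits (degrees/s): [127.2, 127.2, 159.86, 159.86, 180, 180, 180].

### API

Orientations are given as [roll, pitch, yaw] about the fixed x, y, z axes, in that order (R = Rz(yaw) Ry(pitch) Rx(roll)).
In Python, from workcell import robot, vision, ticket gives the robot as it stands.
- The arm moves only by the tool arm_command, never from a script. Its argument "deltas" is text: rows parted by semicolons, each of 7 numbers parted by spaces: the turn, a rotation vector about the world's x, y, z in degrees, then the shift along the world's x, y, z in mm, then the finger opening in mm, from 0 to 85.4. A call has exactly 10 rows; each row shifts and turns the commanded pose from where the row before left it; what a row does not reach is not made up. A row lasts 1/8 s, in which the tool goes at most 62.5 mm and 10.7 degrees, less where a joint would pass 70% of its speed; a pose out of reach is approached as far as the arm can. A call is refused whole if a number of a shift passes 62.5 or a number of a turn 10.7, either way. A call with a gripper value outside its range is refused whole. The fingers move at their own pace and stop on an object; the grip force is fixed at half the most. Time passes only in rows, so rows that do not move let the fingers close, or fill a call up. It gives the time, the measured TCP pose, the force, the opening and the grip force at its end, in the units of the state.
- robot.get_state(): the state, without advancing time (a new reading comes with each control period).
- vision.capture(name): name is "scene" or "side" or "wrist"; returns a dict with "img" (480x640x3 uint8, blue, green, red), "fx", "fy", "cx", "cy" (pixels), "D" ([k1, k2, p1, p2, k3] as OpenCV has them; the pictures are not rectified), "R" (3x3) and "t" (3): a world point X has camera coordinates R X + t; the wrist camera has in their place "tool_from_camera" (4x4, takes a point from camera to tool coordinates, whose origin is the TCP and whose axes are the flange's). Camera axes: x right, y down, z forward; pixel columns grow to the right and rows downward; lengths in mm; the calibration is good to about 2 mm. A picture is of the moment at which its call begins: read the wrist's pose just before it. There is no depth.
- ticket.finish_job(): hands the job in; it is judged then, once.
The state is a dict: "clock": time; "q": joint angles; "qvel": joint speeds; "joint_torque": joint torques, N m; "tool_pos": TCP position; "tcp_rot": TCP orientation; "force": force on the tool from outside, world axes, zero at the start; "moment": the same for the moment, N m; "gripper_width": finger opening in mm; "grasp_force": force on a finger pad.
Only numpy, scipy, OpenCV 4.12 (cv2) and the standard library are available. Lean on these libraries where they do the work, as an engineer would, in place of code of your own. Each camera call takes 0.05 s, during which the arm holds its last target. There are 200 camera calls.

## Working session

There is one attempt and no reset: what is moved stays moved. The work goes in short steps, Python scripts to look and compute and a tool call to move; the robot and the scene stay as the last step left them, time stands still between calls to the robot, and variables do not carry over. Pictures are saved under pics/ and viewed, at most 14 in all, crops included, and the job is handed in when it is done.

Besides the shell and the picture viewer there is one more tool, called after "Call:" as name(argument=value, ...) on one line, values as JSON. arm_command: Moves the arm, as the interface text tells. Its arguments: {"type":"object","properties":{"deltas":{"type":"string"}},"required":["deltas"]}

```bash
ls; mkdir -p pics; cat > h.py <<'E'
import numpy as np, cv2, json
from workcell import robot, vision, ticket
def cap(name,fn=None):
    s=robot.get_state(); c=vision.capture(name)
    if fn: cv2.imwrite('pics/'+fn,c['img'])
    return c,s
def K(c): return np.array([[c['fx'],0,c['cx']],[0,c['fy'],c['cy']],[0,0,1.]])
E
python3 - <<'E'
from h import *
print(robot.tcp_to_grasp, robot.get_state())
for n in ['scene','side']:
    c,s=cap(n,n+'0.png'); print(n,c['fx'],c['R'],c['t'],(-np.array(c['R']).T@np.array(c['t'])))
    np.savez(n+'0.npz',**{k:np.array(c[k]) for k in c})
E
```

```text
pics
-18.700000000000003 {'clock': 0.0, 'q': array([-80.45399413,  19.13038738,   2.28534503,  84.01023608,
        -0.76732117,  76.96472612,  -3.34992262]), 'qvel': array([-0.00489648,  0.02293505, -0.01251838, -0.03675843,  0.0194105 ,
       -0.01471076,  0.01193203]), 'joint_torque': array([ 2.73553587e-05, -6.58572149e+01,  1.36542354e+00, -4.05549288e+01,
        1.68859743e-02,  1.29340825e-02, -6.72453965e-06]), 'tool_pos': array([170.65959754, 626.68338974, 197.64397799]), 'tcp_rot': array([-1.79910144e+02,  6.76180692e-03,  1.64770560e+02]), 'force': array([0.9523351 , 0.61421244, 0.26988275]), 'moment': array([-0.01532185,  0.00117015, -0.01285144]), 'grasp_force': 0.0, 'gripper_width': 85.2620212410732}
scene 532.1351399369057 [[-0.54460775  0.83868411 -0.00337032]
 [ 0.55653162  0.3583771  -0.74955881]
 [-0.62743522 -0.41009123 -0.66192917]] [ 259.45254413 -121.73637066 1676.46809018] [1260.92512863  513.53366112 1019.3290062 ]
side 441.7980649845774 [[ 0.90453435 -0.42626522  0.01075023]
 [-0.23254504 -0.51427894 -0.82549377]
 [ 0.3574079   0.74418756 -0.56430883]] [-425.1319646   296.70302467 1001.09648501] [  95.7434894  -773.63440713  814.42435671]
```

View pics/scene0.png

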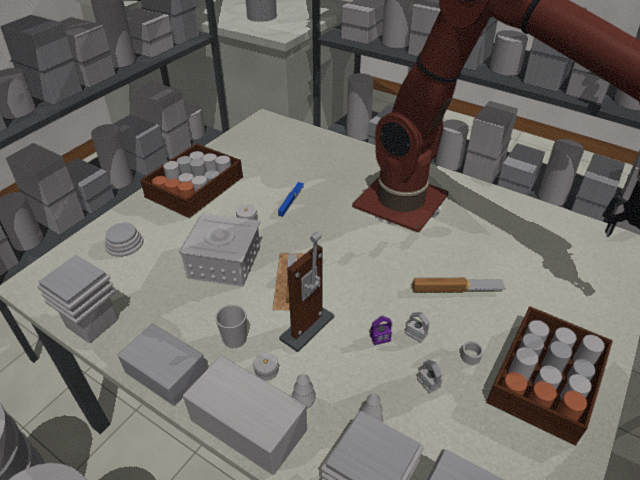

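View pics/side0.png

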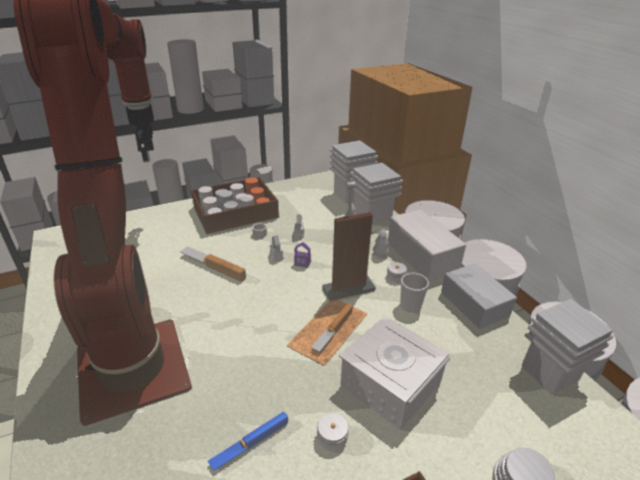

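```bash
python3 - <<'E'
import cv2,numpy as np
a=cv2.imread('pics/scene0.png');b=cv2.imread('pics/side0.png')
def crop(a,x0,y0,x1,y1,k,fn):
    c=cv2.resize(a[y0:y1,x0:x1],None,fx=k,fy=k,interpolation=cv2.INTER_CUBIC)
    for x in range((x0+9)//10*10,x1,10): cv2.line(c,((x-x0)*k,0),((x-x0)*k,6 if x%50 else 14),(0,0,255),1); (x%20==0) and cv2.putText(c,str(x),((x-x0)*k,22),0,.35,(0,0,255))
    for y in range((y0+9)//10*10,y1,10): cv2.line(c,(0,(y-y0)*k),(6,(y-y0)*k),(0,0,255),1); (y%20==0) and cv2.putText(c,str(y),(8,(y-y0)*k+4),0,.35,(0,0,255))
    return c
A=crop(a,270,225,470,405,4,''); cv2.imwrite('pics/c1.png',A[:600])
B=crop(b,250,175,450,325,4,''); cv2.imwrite('pics/c2.png',B)
C=crop(b,280,290,460,420,4,''); cv2.imwrite('pics/c3.png',C)
E
```

```text
(no output)
```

View pics/c1.png

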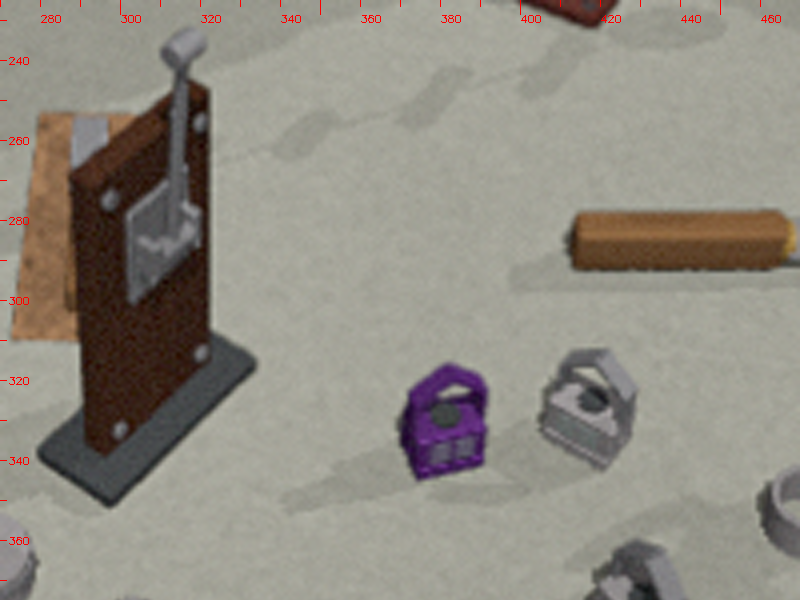

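View pics/c2.png

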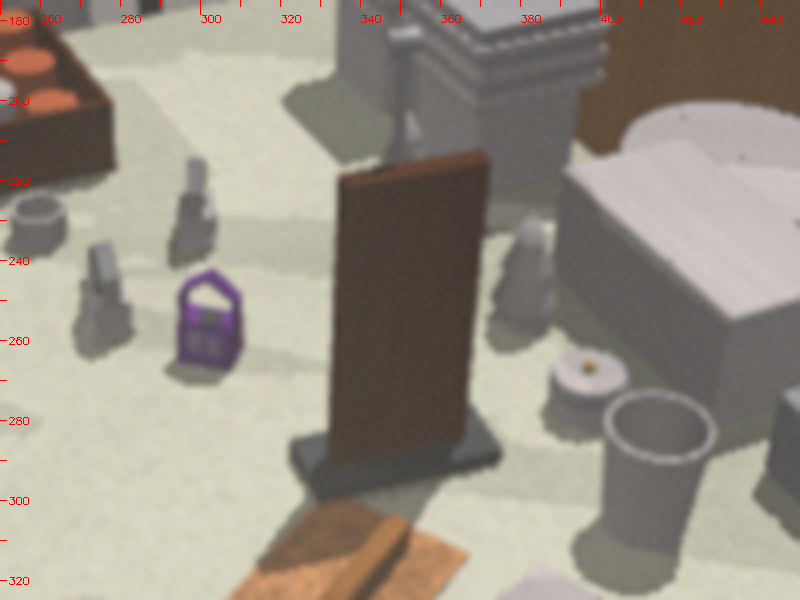

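View pics/c3.png

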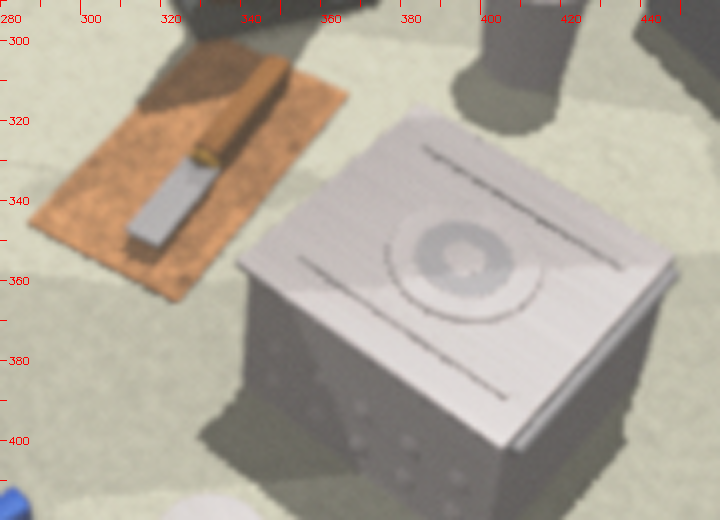

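```bash
cat >> h.py <<'E'
def ray(c,uv,s=None):
    p=cv2.undistortPoints(np.array([[uv]],float),K(c),np.array(c['D'],float))[0,0]; d=np.array([p[0],p[1],1.])
    if s is None:
        R=np.array(c['R']);t=np.array(c['t']); return -R.T@t, R.T@d/np.linalg.norm(d)
    from scipy.spatial.transform import Rotation as Ro
    T=np.array(c['tool_from_camera']); W=Ro.from_euler('xyz',s['tcp_rot'],degrees=True).as_matrix()
    d=W@T[:3,:3]@d
    return W@T[:3,3]+np.array(s['tool_pos']), d/np.linalg.norm(d)
def atz(c,uv,z,s=None):
    o,d=ray(c,uv,s); return np.round(o+d*(z-o[2])/d[2],1)
def tri(*rs):
    A=sum(np.eye(3)-np.outer(d,d) for o,d in rs); b=sum((np.eye(3)-np.outer(d,d))@o for o,d in rs)
    x=np.linalg.solve(A,b); return np.round(x,1), [round(float(np.linalg.norm(np.cross(x-o,d))),1) for o,d in rs]
E
python3 - <<'E'
from h import *
sc=np.load('scene0.npz');si=np.load('side0.npz')
T=lambda a,b: tri(ray(sc,a),ray(si,b))
print('knob',T((315.7,236.7),(351,185)))
print('L1 apex',T((420,313.7),(275.7,236)));print('L2 apex',T((428.7,361),(298.7,215.5)))
for uv in [(287,345.5),(325,365.7),(367.5,313.7),(332.5,300)]: print('mat',atz(si,uv,3))
print('tip',atz(si,(316,349.5),17)); print('handle rear top',atz(si,(349,305),29)); print('handle front top',atz(si,(332,328.5),29))
for uv in [(339,355.7),(406,402),(450,356),(383,316)]: print('lid',atz(si,uv,97))
for uv in [(279.5,339),(297.5,351),(334,316)]: print('foot sc',atz(sc,uv,12))
for uv in [(375,289),(330,299.5),(322.5,285)]: print('foot si',atz(si,uv,12))
print('board top R', T((322.5,246),(334.5,219)), 'sc TL',atz(sc,(288.5,271),240),'back', 'si',atz(si,(371.5,212.5),240),atz(si,(335,219),240))
# lanterns base corners
print('L1 base',[atz(sc,u,0) for u in [(404.5,332),(420,342),(427.5,331)]],'si',[atz(si,u,0) for u in [(269,264),(283,258)]])
print('purple',atz(si,(302,265),0))
E
```

```text
knob (array([589.2,  67.4, 313.1]), [0.7, 0.7])
L1 apex (array([457.9, 269.4,  74.4]), [0.6, 0.6])
L2 apex (array([567.5, 343.8,  76.1]), [2.2, 2.2])
mat [349.4 -84.6   3. ]
mat [ 405.8 -178.     3. ]
mat [582.1 -70.9   3. ]
mat [522.7  14.8   3. ]
tip [ 402.3 -136.4   17. ]
handle rear top [539.3 -45.5  29. ]
handle front top [ 461.5 -101.7   29. ]
lid [ 407.9 -235.7   97. ]
lid [ 470.6 -389.5   97. ]
lid [ 618.8 -335.6   97. ]
lid [ 554.5 -173.9   97. ]
foot sc [655.6   6.9  12. ]
foot sc [661.2  62.5  12. ]
foot sc [525.3  77.8  12. ]
foot si [645.5  -3.   12. ]
foot si [512.7  10.6  12. ]
foot si [520.5  73.   12. ]
board top R (array([536.5,  49.5, 238.6]), [1.3, 1.3]) sc TL [639.7  33.3 240. ] back si [636.1  35.6 240. ] [537.2  45.7 240. ]
L1 base [array([467.3, 243.4,   0. ]), array([474.7, 288.3,   0. ]), array([434.4, 289.5,  -0. ])] si [array([422.4, 240.3,   0. ]), array([472., 251.,   0.])]
purple [511.1 194.7   0. ]
```

Call:
arm_command(deltas="0 0 -8 30 -33 12 85;0 0 -8 30 -33 12 85;0 0 -8 30 -33 12 85;0 0 -8 30 -33 12 85;0 0 -8 30 -33 12 85;0 0 -8 30 -33 12 85;0 0 -8 30 -33 12 85;0 0 -8 30 -33 12 85;0 0 -8 30 -33 12 85;0 0 -9.3 30 -33 12 85")

```text
clock: 1.35
tool_pos: [471.4, 295.9, 318.7]
tcp_rot: [-180.0, 0.0, 83.2]
force: [0.5, 0.4, -0.3]
gripper_width: 84.9
grasp_force: 0.0
```

```bash
python3 - <<'E'
from h import *
c,s=cap('wrist','w1.png'); print(np.round(c['tool_from_camera'],3),c['fx'],s['tool_pos'],s['tcp_rot'],s['q'],s['clock'])
np.savez('w1.npz',**{k:np.array(c[k]) for k in c},tool_pos=s['tool_pos'],tcp_rot=s['tcp_rot'])
E
```

```text
[[  -0.      -0.96    -0.279   71.137]
 [   1.      -0.       0.      -0.518]
 [  -0.      -0.279    0.96  -175.858]
 [   0.       0.       0.       1.   ]] 395.46441380541233 [471.38423216 295.86709685 318.65338582] [-1.79976424e+02  1.21853175e-02  8.31905683e+01] [-59.76742433   5.80406493  25.4889606   86.82061085  -2.50216412
  87.96465873 -41.11205717] 1.35
```

View pics/w1.png

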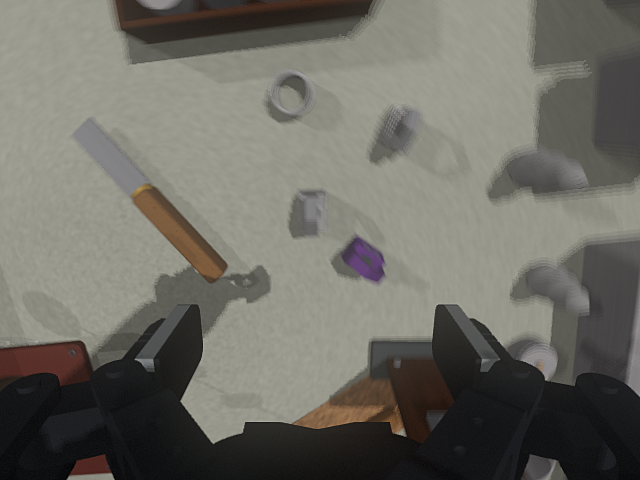

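```bash
python3 - <<'E'
import cv2
a=cv2.imread('pics/w1.png')
x0,y0,k=280,90,6
c=cv2.resize(a[y0:190,355:435],None,fx=k,fy=k,interpolation=cv2.INTER_CUBIC)[:, :]
d=cv2.resize(a[165:265,280:340],None,fx=k,fy=k,interpolation=cv2.INTER_CUBIC)
o=cv2.hconcat([d,c[:600]][:2]) if c.shape[0]==d.shape[0] else None
for X in range(0,o.shape[1],60): cv2.putText(o,str(280+X//6 if X<360 else 355+(X-360)//6),(X,10),0,.35,(0,0,255)); cv2.line(o,(X,12),(X,18),(0,0,255))
for Y in range(0,600,60): cv2.putText(o,str(165+Y//6)+'/'+str(90+Y//6),(0,Y+4),0,.35,(0,0,255))
cv2.imwrite('pics/w1c.png',o)
E
```

```text
(no output)
```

View pics/w1c.png

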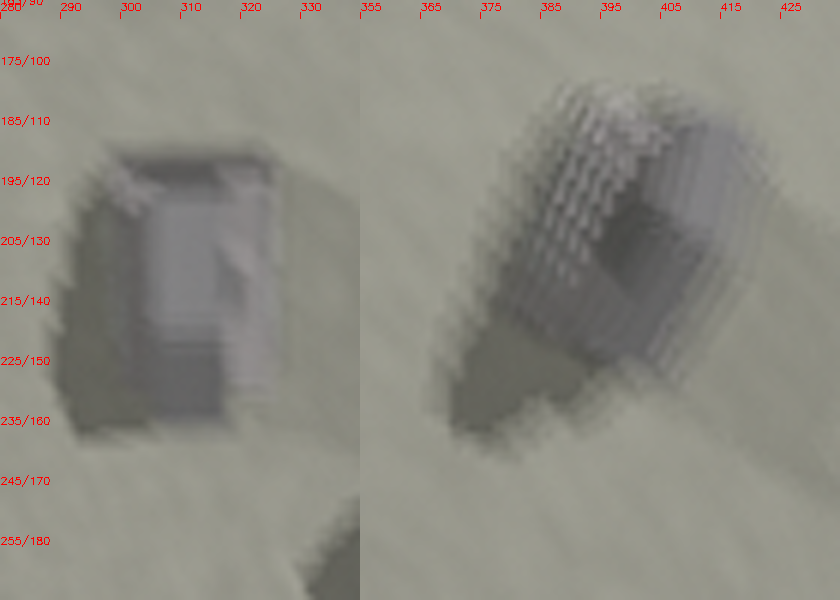

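Call:
arm_command(deltas="0 0 0 10 -20 22 85;0 0 0 20 -39 22 85;0 0 0 20 -39 2 85;0 0 0 20 -39 0 85;0 0 0 20 -39 0 85;0 0 0 20 -39 0 50;0 0 0 7.8 -13.5 0 50;0 0 0 0 0 -20 50;0 0 0 0 0 -30 50;0 0 0 0 0 -16 50")

```text
clock: 2.65
tool_pos: [587.8, 69.7, 296.8]
tcp_rot: [-179.9, 0.0, 83.6]
force: [-1.1, 0.1, 0.5]
gripper_width: 50.3
grasp_force: 0.0
```

```bash
python3 - <<'E'
from h import *
c,s=cap('scene'); d,_=cap('wrist'); sd,_=cap('side')
print(s['tool_pos'],s['force'],s['q'])
k=6
A=cv2.resize(c['img'][210:310,270:370],(600,600),interpolation=cv2.INTER_CUBIC)
cv2.imwrite('pics/k1.png',cv2.hconcat([cv2.resize(A,(400,400)),cv2.resize(sd['img'][150:250,300:400],(400,400),interpolation=cv2.INTER_CUBIC)]))
E
```

```text
[587.77733702  69.69892965 296.80327992] [-1.1248612   0.05457731  0.47113596] [-41.81034481  11.51469036  36.85991827  84.69007369  -6.89999008
  86.19987506 -11.47814787]
```

View pics/k1.png

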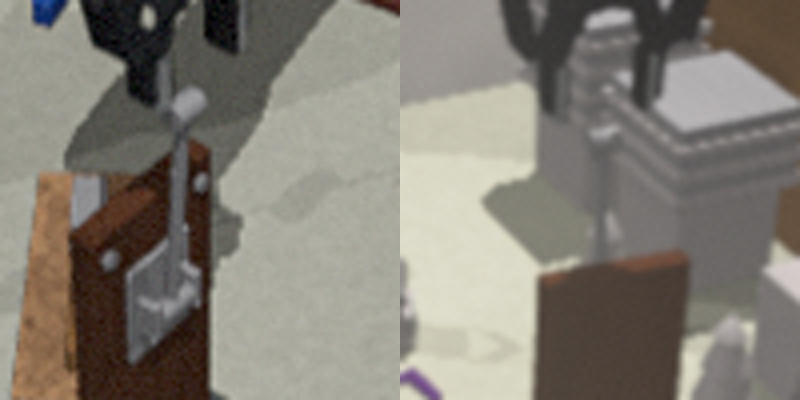

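```bash
cat >> h.py <<'E'
def proj(c,X):
    p,_=cv2.projectPoints(np.array([X],float),cv2.Rodrigues(np.array(c['R']))[0],np.array(c['t'],float),K(c),np.array(c['D'],float)); return np.round(p[0,0],1)
E
python3 - <<'E'
from h import *
sc=np.load('scene0.npz');si=np.load('side0.npz')
for z in (297,313,335):
  for c in (sc,si): print(z,[proj(c,(587.8+a*.994,69.7-a*.113,z)) for a in (-25,0,25)])
s=robot.get_state();print(s['tool_pos'],s['gripper_width'],s['clock'])
E
```

```text
297 [array([324.5, 236.6]), array([316.7, 242.8]), array([308.8, 249.3])]
297 [array([340.1, 191.9]), array([349.5, 190.4]), array([358.8, 189. ])]
313 [array([324.5, 230.7]), array([316.7, 236.9]), array([308.7, 243.3])]
313 [array([340.3, 186.1]), array([349.8, 184.7]), array([359.2, 183.3])]
335 [array([324.5, 222.4]), array([316.6, 228.6]), array([308.5, 235. ])]
335 [array([340.7, 178. ]), array([350.3, 176.6]), array([359.7, 175.2])]
[588.17554897  69.25407887 298.2618248 ] 50.10953186173458 2.8
```

```bash
python3 - <<'E'
from h import *
c,s=cap('scene'); sd,_=cap('side'); g=c['img'].mean(2).astype(int); h=sd['img'].mean(2).astype(int)
print(s['tool_pos'])
for x in (302,306,310,326): print(x,g[216:262:2,x])
for x in (334,337,340,361,364): print(x,h[160:200:2,x])
E
```

```text
[588.17554897  69.25407887 298.2618248 ]
302 [ 25  27  24  34  24  18  23  13  16  65  89  80  82  84  94 101  92 100
  94  67  35  50  52]
306 [112  28  23  24  24  21  29  18  15  13  54  82  73  79  97  97  95  95
  76  33  31  62  52]
310 [ 35  22  30  26  76  98 102  94 101 100  98  76  75  84 101 100  90  33
  23  32  26  14  32]
326 [ 26  27  25  35  83  82  81  84  81  84  83  79  83  98  98 101 100  98
 122 171 166 169 169]
334 [ 59  58  79  97  93 106 115 138 145 141 140 141 137 134 130 133 130 122
 126 124]
337 [ 56  55  57  57  57  57  60  60  66 102 117 118 117 117 117 117 117 117
 119 125]
340 [ 57  56  59  81  93  93  97  97  98  99 110 116 116 117 118 117 117 117
 116 119]
361 [ 53  49  52  52  55  56  57  60  79 109 131 122 106 121 123 109 114 125
 119 113]
364 [ 50  62  80  82  81  77  85 134 159 127 108 125 125 105 114 122 113 110
 122 118]
```

```bash
python3 - <<'E'
from h import *
sc=np.load('scene0.npz');si=np.load('side0.npz')
print(tri(ray(sc,(306,235)),ray(si,(362,177))),tri(ray(sc,(326,222.5)),ray(si,(337,178))))
w=np.load('w1.npz')
# TCP in wrist cam
T=np.linalg.inv(w['tool_from_camera'])
for X in [(0,42,0),(0,42,-13),(0,42,-18.7),(0,42,-40)]:
    p,_=cv2.projectPoints((T[:3,:3]@np.array(X)+T[:3,3])[None],np.zeros(3),np.zeros(3),K(w),w['D']);print(X,p[0,0])
E
```

```text
(array([614.6,  60.9, 333. ]), [1.2, 1.2]) (array([557.1,  75.2, 333.5]), [2.8, 2.8])
(0, 42, 0) [405.79193077 280.06845416]
(0, 42, -13) [412.05320649 291.02117453]
(0, 42, -18.7) [415.08318802 296.32400558]
(0, 42, -40) [428.32387347 319.51645248]
```

Call:
arm_command(deltas="0 0 0 0 0 0 0;0 0 0 0 0 0 0;0 0 0 0 0 0 0;0 0 0 0 0 0 0;0 0 0 0 0 0 0;0 0 0 0 0 0 0;0 0 0 0 0 0 0;0 0 0 0 0 0 0;0 0 0 0 0 0 0;0 0 0 0 0 0 0")

```text
clock: 4.15
tool_pos: [588.6, 68.7, 298.5]
tcp_rot: [-180.0, -0.0, 83.5]
force: [-0.2, 0.7, 0.1]
gripper_width: 0.3
grasp_force: 0.0
```

```bash
python3 - <<'E'
from h import *
c,s=cap('scene'); sd,_=cap('side'); d,_=cap('wrist'); print(s['tool_pos'],s['gripper_width'],s['grasp_force'],s['force'])
f=lambda im,u,v,r=40:cv2.resize(im[v-r:v+r,u-r:u+r],(400,400),interpolation=cv2.INTER_CUBIC)
cv2.imwrite('pics/k2.png',cv2.hconcat([f(c['img'],316,236),f(sd['img'],350,185)]))
E
```

```text
[588.55402705  68.67640119 298.51109649] 0.30835181260784594 0.0 [-0.23264604  0.66474436  0.09844965]
```

View pics/k2.png

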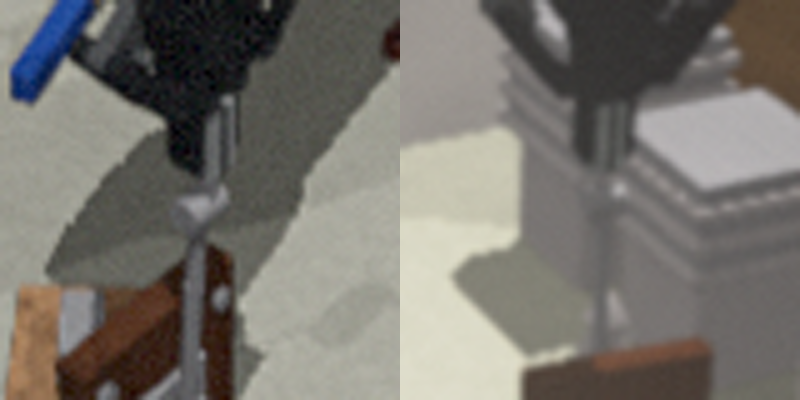

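Call:
arm_command(deltas="0 0 0 0 0 0 50;0 0 0 0 0 0 50;0 0 0 0 0 0 50;0 0 0 0 0 0 50;0 0 0 0 -1 -10 50;0 0 0 0 0 -10 50;0 0 0 0 0 -10 50;0 0 0 0 0 0 0;0 0 0 0 0 0 0;0 0 0 0 0 0 0")

```text
clock: 5.55
tool_pos: [590.3, 67.2, 268.8]
tcp_rot: [179.8, 0.0, 83.4]
force: [9.4, -1.2, -5.7]
gripper_width: 18.7
grasp_force: 59.5
```

Call:
arm_command(deltas="0 0 0 0 0 0 0;0 0 0 0 0 0 0;0 0 0 0 0 0 0;0 0 0 0 0 0 0;0 0 0 0 0 0 0;0 0 0 0 0 0 0;0 0 0 0 0 0 0;0 0 0 0 0 0 0;0 0 0 0 0 0 0;0 0 0 0 0 0 0")

```text
clock: 6.8
tool_pos: [590.3, 67.2, 268.8]
tcp_rot: [179.8, 0.0, 83.4]
force: [10.4, -0.7, -6.1]
gripper_width: 18.2
grasp_force: 59.5
```

Call:
arm_command(deltas="0 0 0 3.6 23 -1.8 0;0 0 0 2.6 22.5 -5.4 0;0 0 0 2.4 21.4 -8.9 0;0 0 0 2.2 19.7 -12.1 0;0 0 0 2 17.6 -15.1 0;0 0 0 1.7 15 -17.7 0;0 0 0 1.4 12 -19.8 0;0 0 0 1 8.8 -21.5 0;0 0 0 0.6 5.4 -22.6 0;0 0 0 0.2 1.8 -23.1 0")

```text
clock: 8.05
tool_pos: [607.3, 218.6, 120.0]
tcp_rot: [179.8, -0.2, 83.6]
force: [7.1, 7.6, 4.0]
gripper_width: 17.5
grasp_force: 68.7
```

Call:
arm_command(deltas="0 0 0 0 0 -1 0;0 0 0 0 0 -1 0;0 0 0 0 0 0 0;0 0 0 0 0 0 0;0 0 0 0 0 0 0;0 0 0 0 0 0 0;0 0 0 0 0 0 0;0 0 0 0 0 0 0;0 0 0 0 0 0 0;0 0 0 0 0 0 0")

```text
clock: 9.3
tool_pos: [607.2, 218.3, 118.5]
tcp_rot: [179.9, -0.2, 83.6]
force: [7.4, 7.2, 1.7]
gripper_width: 17.5
grasp_force: 72.9
```

Call:
arm_command(deltas="0 0 0 0 0 0 60;0 0 0 0 0 0 60;0 0 0 0 0 0 60;0 0 0 0 0 10 60;0 0 0 0 0 15 60;0 0 0 0 0 15 60;0 0 0 0 0 15 60;0 0 0 0 0 15 60;0 0 0 0 0 15 60;0 0 0 0 0 15 60")

```text
clock: 10.55
tool_pos: [606.2, 214.8, 219.6]
tcp_rot: [180.0, -0.0, 83.5]
force: [0.6, 0.0, 0.0]
gripper_width: 60.2
grasp_force: 0.0
```

Call:
arm_command(deltas="0 0 9 -15 5 0 85;0 0 9 -15 5 0 85;0 0 9 -15 5 0 85;0 0 9 -15 5 0 85;0 0 9 -15 5 0 85;0 0 9 -15 5 0 85;0 0 9 -15 5 0 85;0 0 9 -15 5 0 85;0 0 9 -15 5 0 85;0 0 9 -15 5 0 85")

```text
clock: 11.8
tool_pos: [455.9, 264.9, 219.1]
tcp_rot: [180.0, 0.0, 173.7]
force: [-0.0, -0.0, -0.8]
gripper_width: 85.3
grasp_force: 0.0
```

```bash
python3 - <<'E'
from h import *
c,s=cap('scene'); sd,_=cap('side'); d,s=cap('wrist'); print(s['tool_pos'],s['tcp_rot'],s['q'],s['force'])
np.savez('w2.npz',**{k:np.array(d[k]) for k in d},tool_pos=s['tool_pos'],tcp_rot=s['tcp_rot'])
for n,q in (('A',c),('B',sd)): np.savez(n+'.npz',**{k:np.array(q[k]) for k in q})
f=lambda im,u,v,r=40:cv2.resize(im[v-r:v+r,u-r:u+r],(300,300),interpolation=cv2.INTER_CUBIC)
P=(606,214.5,165); a=proj(c,P);b=proj(sd,P);print(a,b)
top=np.vstack([f(c['img'],*map(int,a)),f(sd['img'],*map(int,b))])
w=cv2.resize(d['img'],(500,375)); w=np.vstack([w,np.zeros((225,500,3),np.uint8)])
cv2.imwrite('pics/m1.png',np.hstack([top,w]))
E
```

```text
[455.17941067 265.65711407 219.10742497] [ 1.79964448e+02 -1.88244156e-02  1.73686008e+02] [-52.3308987    3.75226796  18.22075352 100.0711582   -1.24694477
  76.35857954  49.83331821] [ 2.00134125 -1.04896477  0.55372352]
[370.8 320.4] [328.7 208. ]
```

View pics/m1.png

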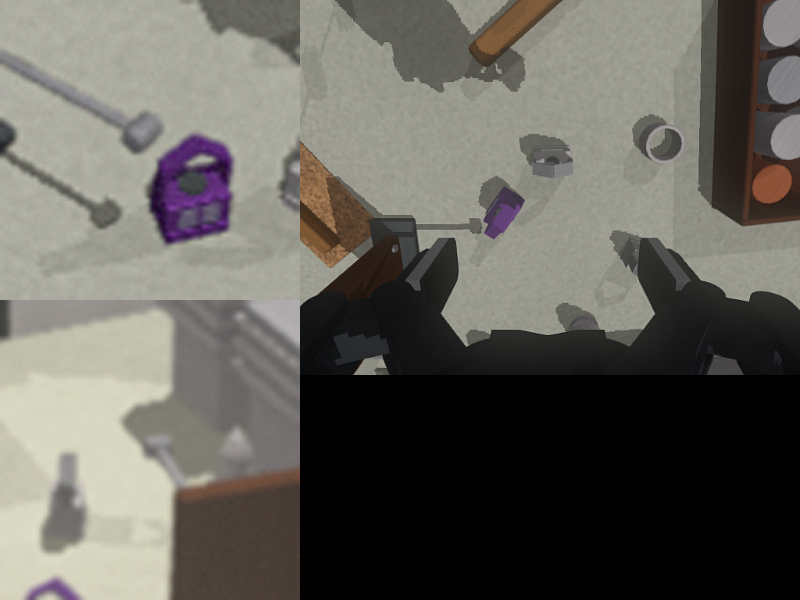

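```bash
python3 - <<'E'
from h import *
A=np.load('A.npz');B=np.load('B.npz');w=np.load('w2.npz')
print('knob',tri(ray(A,(367.6,315)),ray(B,(330.1,206.7))))
for uv,z in (((321,201),73),((297,208),45),((345,208),45),((292,195),58)): print(uv,atz(w,uv,z,w))
g=w['img'][160:250,270:370]; cv2.imwrite('pics/w2c.png',cv2.resize(g,(800,720)[:2] and (660,594),interpolation=cv2.INTER_CUBIC))
w1=np.load('w1.npz'); print('L1 from w1',atz(w1,(310,214),73,w1),'L2',atz(w1,(408,127),70,w1),
 'L2 dir', atz(w1,(423,119),45,w1)-atz(w1,(406.7,152),45,w1))
E
```

```text
knob (array([604.9, 205. , 174.8]), [0.6, 0.6])
(321, 201) [444.7 270.6  73. ]
(297, 208) [453.9 248.1  45. ]
(345, 208) [458.7 291.1  45. ]
(292, 195) [439.5 246.2  58. ]
L1 from w1 [460.7 274.9  73. ] L2 [572.8 353.7  70. ] L2 dir [19.8 33.3  0. ]
```

View pics/w2c.png

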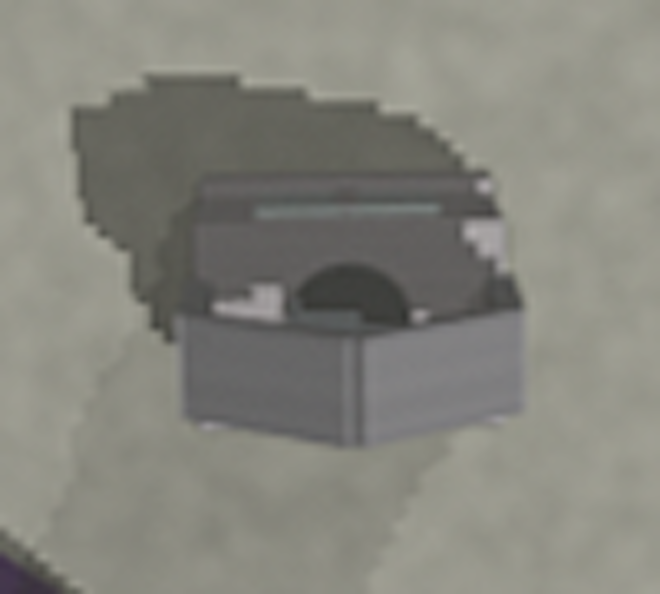

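```bash
python3 - <<'E'
from h import *
A=np.load('A.npz');B=np.load('B.npz');w=np.load('w2.npz')
for th in (90,86,82):
  for al in (83.5,85,87):
    n=np.array([np.cos(np.radians(al)),np.sin(np.radians(al)),0]);P=lambda r:np.array([589.7,67.4,165])+r*(np.sin(np.radians(th))*n+np.cos(np.radians(th))*np.array([0,0,1]))
    print(th,al,[proj(A,P(r)) for r in (0,70,148)],[proj(B,P(r)) for r in (100,148)])
for n,I,u,v in (('A',A,368,316),('B',B,330,206)):
  g=I['img'].astype(int).mean(2).astype(int); print(n); print(g[v-10:v+11,u-12:u+13])
z=58
for uv in ((297.6,215.8),(349.2,214.5)): print(atz(w,uv,60,w))
print(atz(w,(323,219),76,w))
E
```

```text
90 83.5 [array([315.7, 287.6]), array([340.9, 302.7]), array([370.7, 320.6])] [array([334.7, 216.1]), array([328.9, 207.9])]
90 85 [array([315.7, 287.6]), array([341.4, 302.2]), array([371.7, 319.4])] [array([333.8, 216.3]), array([327.6, 208.1])]
90 87 [array([315.7, 287.6]), array([342.1, 301.6]), array([373.1, 317.9])] [array([332.7, 216.5]), array([326. , 208.5])]
86 83.5 [array([315.7, 287.6]), array([340.9, 301.2]), array([370.8, 317.3])] [array([334.8, 214. ]), array([329. , 204.9])]
86 85 [array([315.7, 287.6]), array([341.4, 300.7]), array([371.9, 316.1])] [array([333.9, 214.2]), array([327.7, 205.1])]
86 87 [array([315.7, 287.6]), array([342.1, 300. ]), array([373.3, 314.6])] [array([332.8, 214.4]), array([326.1, 205.4])]
82 83.5 [array([315.7, 287.6]), array([340.8, 299.5]), array([370.7, 313.7])] [array([335. , 212.1]), array([329.2, 202. ])]
82 85 [array([315.7, 287.6]), array([341.3, 299. ]), array([371.8, 312.6])] [array([334.1, 212.2]), array([328. , 202.2])]
82 87 [array([315.7, 287.6]), array([341.9, 298.4]), array([373.1, 311.1])] [array([333. , 212.4]), array([326
[... 3788 characters left out ...]
 122 122]
 [211 210 208 208 208 208 209 209 207 202 200 187 159 139 151 158 145 129
  121 121 120 122 120 122 122]
 [211 210 209 209 207 208 208 208 208 207 209 204 189 160 149 159 157 137
  124 122 123 123 122 121 123]
 [211 210 209 208 209 208 208 209 208 207 208 209 205 189 163 151 158 149
  132 124 121 121 121 123 129]
 [208 208 209 210 209 209 209 208 208 207 208 209 209 205 183 155 157 158
  146 131 130 129 130 142 158]
 [207 208 209 210 210 209 208 208 207 208 209 208 208 206 195 170 156 160
  158 149 154 158 160 173 183]
 [208 208 210 209 209 209 209 209 208 208 209 209 208 209 205 189 163 152
  160 164 174 177 175 174 167]]
[457.8 248.9  60. ]
[461.6 293.5  60. ]
[459.3 270.6  76. ]
```

```bash
python3 - <<'E'
from h import *
A=np.load('A.npz');B=np.load('B.npz');w=np.load('w2.npz');sc=np.load('scene0.npz')
print(tri(ray(A,(367.7,315.3)),ray(B,(330,206)),ray(w,(224,289),w)))
print(tri(ray(A,(367.7,315.3)),ray(w,(224,289),w)))
d=np.abs(A['img'].astype(int)-sc['img'].astype(int)).max(2)
print('foot diff',d[325:352,275:335].mean(), d[290:330,290:318].mean())
print('w pivot end of rod',atz(w,(150,290),165,w), atz(w,(224,289),165,w))
print(tri(ray(A,(315.5,287)),ray(w,(150,290),w)))
print('bracket initial: ',[proj(sc,(588.5+.113*k,54+.994*k,165)) for k in (0,6,12)])
E
```

```text
(array([555.2, 192.1, 146.4]), [21.9, 58.0, 66.2])
(array([518.3, 169.5,  62.3]), [4.3, 4.3])
foot diff 7.147530864197531 9.145535714285714
w pivot end of rod [472.  157.9 165. ] [476.4 204.7 165. ]
(array([520. ,  58.2,  60. ]), [41.8, 41.8])
bracket initial:  [array([310.9, 284.9]), array([313. , 286.2]), array([315.1, 287.4])]
```

Call:
arm_command(deltas="0 0 0 24 -14 0 0;0 0 0 24 -14 0 0;0 0 0 25 -14 0 0;0 0 0 25 -14 0 0;0 0 0 25 -14 0 0;0 0 0 23.5 -14 0 0;0 0 0 0 0 -20 0;0 0 0 0 0 -20 0;0 0 0 0 0 -20 0;0 0 0 0 0 -10 0")

```text
clock: 13.2
tool_pos: [602.9, 180.0, 147.5]
tcp_rot: [-179.9, -0.0, 173.3]
force: [-0.7, -0.3, 0.0]
gripper_width: 0.1
grasp_force: 0.0
```

Call:
arm_command(deltas="0 0 0 0 0 -2 0;0 0 0 0 0 -2 0;0 0 0 0 0 -1.5 0;0 0 0 0 0 -1.5 0;0 0 0 0 0 -1 0;0 0 0 0 0 -1 0;0 0 0 0 0 -1 0;0 0 0 0 0 0 0;0 0 0 0 0 0 0;0 0 0 0 0 0 0")

```text
clock: 14.45
tool_pos: [602.7, 180.7, 138.5]
tcp_rot: [-180.0, -0.0, 173.5]
force: [0.3, -0.4, 0.3]
gripper_width: 0.1
grasp_force: 0.0
```

Call:
arm_command(deltas="0 0 0 0 0 -1 0;0 0 0 0 0 -1 0;0 0 0 0 0 -1 0;0 0 0 0 0 -1 0;0 0 0 0 0 -1 0;0 0 0 0 0 -1 0;0 0 0 0 0 0 0;0 0 0 0 0 0 0;0 0 0 0 0 0 0;0 0 0 0 0 0 0")

```text
clock: 15.7
tool_pos: [603.2, 181.0, 135.4]
tcp_rot: [179.9, 0.1, 173.5]
force: [-10.3, -1.9, 22.2]
gripper_width: -0.3
grasp_force: 10.9
```

```bash
python3 - <<'E'
from h import *
c,s=cap('scene'); sd,_=cap('side')
print(s['tool_pos'],s['force'])
for n,q in (('A2',c),('B2',sd)): np.savez(n+'.npz',**{k:np.array(q[k]) for k in q})
f=lambda im,u,v,r=40:cv2.resize(im[v-r:v+r,u-r:u+r],(400,400),interpolation=cv2.INTER_CUBIC)
a=np.vstack([f(c['img'],350,305)]);b=f(sd['img'],340,210)
cv2.imwrite('pics/m2.png',np.hstack([a,b]))
E
```

```text
[603.17090087 180.99788039 135.4443766 ] [-10.34729415  -1.94053294  22.22821827]
```

View pics/m2.png

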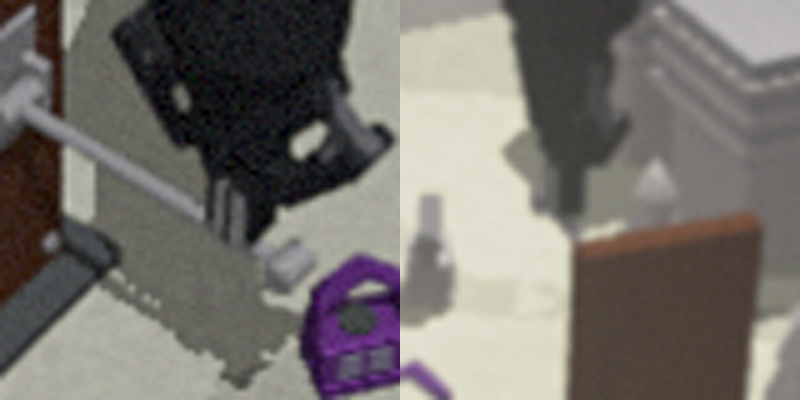

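Call:
arm_command(deltas="0 0 0 0 0 27 0;0 0 0 0 0 27 30;0 0 0.5 -5 3 27 70;0 0 0.5 -20 12.5 0 70;0 0 0.5 -20 12.5 0 70;0 0 0 -20 12.5 0 70;0 0 0 -20 12.5 0 70;0 0 0 -20 12.5 0 70;0 0 0 -20 12.5 0 70;0 0 0 -18 11.5 0 70")

```text
clock: 17.05
tool_pos: [458.1, 271.0, 213.0]
tcp_rot: [-180.0, -0.0, 175.0]
force: [0.1, 0.6, -0.5]
gripper_width: 70.3
grasp_force: 0.0
```

```bash
python3 - <<'E'
from h import *
A=np.load('A2.npz')
print('knob',atz(A,(368,318),165),'rod',atz(A,(317,288),165),atz(A,(350,306),165))
s=robot.get_state();print(s['tool_pos'],s['tcp_rot'],s['q'])
E
```

```text
knob [603.4 206.4 165. ] rod [589.1  70.4 165. ] [595. 158. 165.]
[458.08468446 271.02735591 213.01381231] [-1.79971765e+02 -3.48453644e-02  1.75036412e+02] [-53.00785239   4.63505019  18.79444267  99.91472157  -1.53940358
  75.74617429  51.14612502]
```

Call:
arm_command(deltas="0 0 0 1 0 -30 70;0 0 0 0 0 -30 70;0 0 0 0 0 -30 70;0 0 0 0 0 -30 70;0 0 0 0 0 -30 70;0 0 0 0 0 -25 70;0 0 0 0 0 -18 70;0 0 0 0 0 -12 70;0 0 0 0 0 -8 70;0 0 0 0 0 0 70")

```text
clock: 18.3
tool_pos: [460.7, 270.3, 0.4]
tcp_rot: [-180.0, -0.0, 175.0]
force: [0.1, 0.2, 0.3]
gripper_width: 70.0
grasp_force: 0.0
```

Call:
arm_command(deltas="0 0 0 0 0 0 30;0 0 0 0 0 0 30;0 0 0 0 0 0 30;0 0 0 0 0 0 30;0 0 0 0 0 0 30;0 0 0 0 0 0 30;0 0 0 0 0 0 30;0 0 0 0 0 0 30;0 0 0 0 0 0 30;0 0 0 0 0 0 30")

```text
clock: 19.55
tool_pos: [461.5, 270.6, 1.5]
tcp_rot: [179.9, 0.1, 175.0]
force: [-0.5, -1.4, 7.2]
gripper_width: 45.1
grasp_force: 61.8
```

Call:
arm_command(deltas="0 0 0 0 0 20 30;0 0 0 0 0 30 30;0 0 -9 0 0 34 30;0 0 -9 0 0 34 30;0 0 -9 15 -2 0 30;0 0 -9 15 -2 0 30;0 0 -9 15 -2 0 30;0 0 -9 15 -2 0 30;0 0 -9 15 -2 0 30;0 0 -9 15 -2 0 30")

```text
clock: 20.8
tool_pos: [551.0, 258.3, 118.4]
tcp_rot: [-180.0, -0.0, 102.7]
force: [0.2, -0.0, -0.8]
gripper_width: 45.1
grasp_force: 61.5
```

Call:
arm_command(deltas="0 0 -9.5 19 -2.5 0 30;0 0 -9.5 19 -2.5 0 30;0 0 0 19 -2.5 0 30;0 0 0 0 0 0 30;0 0 0 0 0 0 30;0 0 0 0 0 0 30;0 0 0 0 0 0 30;0 0 0 0 0 0 30;0 0 0 0 0 0 30;0 0 0 0 0 0 30")

```text
clock: 22.05
tool_pos: [607.8, 250.8, 118.5]
tcp_rot: [180.0, -0.0, 84.0]
force: [0.7, 0.7, -1.1]
gripper_width: 44.6
grasp_force: 61.6
```

```bash
python3 - <<'E'
from h import *
c,s=cap('scene'); sd,_=cap('side')
print(s['tool_pos'],s['tcp_rot'],s['force'],s['gripper_width'],s['q'])
for n,q in (('A3',c),('B3',sd)): np.savez(n+'.npz',**{k:np.array(q[k]) for k in q})
f=lambda q,P,r=45:cv2.resize(q['img'][int(proj(q,P)[1])-r:int(proj(q,P)[1])+r,int(proj(q,P)[0])-r:int(proj(q,P)[0])+r],(400,400),interpolation=cv2.INTER_CUBIC)
P=(607,225,150)
print(proj(c,P),proj(sd,P))
cv2.imwrite('pics/m3.png',np.hstack([f(c,P),f(sd,P)]))
E
```

```text
[607.76047963 250.81762577 118.51796412] [ 1.79998031e+02 -6.46916042e-04  8.39701032e+01] [ 0.70876454  0.66585929 -1.07691682] 44.637768885141696 [-51.16287434  25.29691942  33.18272441  89.83541035 -14.48733992
  69.20270691 -21.3582077 ]
[374.5 327.5] [327.3 210.6]
```

View pics/m3.png

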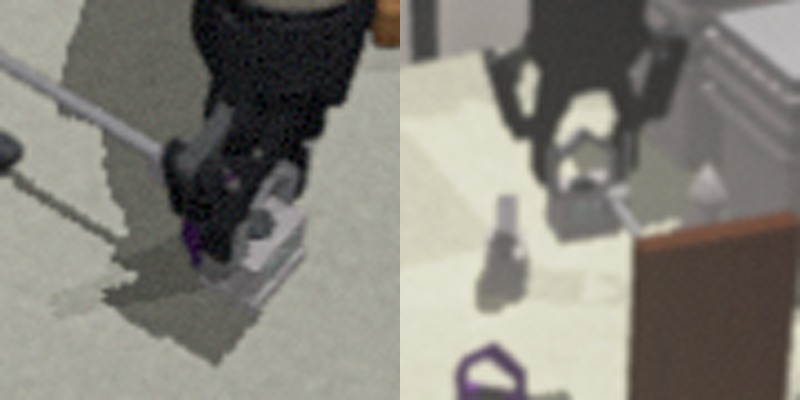

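```bash
python3 - <<'E'
from h import *
B=np.load('B3.npz');A=np.load('A3.npz')
for z in (191,193,195): print(z,proj(B,(607.8,250.8,z)))
y=np.array([.9945,-.1045,0]);n=np.array([.1045,.9945,0]);C=np.array([607.8,250.8,117.])
for a,b in ((-22,-17),(22,-17),(22,17)): print('base corner',proj(B,C+a*y+b*n),proj(A,C+a*y+b*n))
print('knob',proj(B,(604,206.4,165)))
E
```

```text
191 [324.  194.5]
193 [324.  193.9]
195 [324.  193.3]
base corner [318.5 220. ] [383.2 332.5]
base corner [332.3 217.6] [371.4 345.4]
base corner [328.4 212.1] [384.9 353.6]
knob [329.3 209.4]
```

Call:
arm_command(deltas="0 0 0 -0.6 -13 0 30;0 0 0 -1.4 -13.7 0 30;0 0 0 -1.4 -13.7 0 30;0 0 0 -1.4 -13.7 0 30;0 0 0 -1.4 -13.7 0 30;0 0 0 -1.4 -13.7 0 30;0 0 0 -1.4 -13.7 0 30;0 0 0 -1.4 -13.7 0 30;0 0 0 -1.4 -13.7 0 30;0 0 0 -1.4 -13.7 0 30")

```text
clock: 23.4
tool_pos: [594.5, 113.6, 118.5]
tcp_rot: [180.0, -0.0, 84.0]
force: [-0.2, -0.2, -1.0]
gripper_width: 44.8
grasp_force: 61.6
```

Call:
arm_command(deltas="0 0 0 0 0 -5 30;0 0 0 0 0 -5 30;0 0 0 0 0 -4 30;0 0 0 0 0 -2 30;0 0 0 0 0 -1 30;0 0 0 0 0 -1 30;0 0 0 0 0 0 30;0 0 0 0 0 0 30;0 0 0 0 0 0 30;0 0 0 0 0 0 30")

```text
clock: 24.65
tool_pos: [594.9, 114.6, 100.8]
tcp_rot: [180.0, -0.0, 84.0]
force: [1.8, 0.6, 1.0]
gripper_width: 44.8
grasp_force: 61.8
```

Call:
arm_command(deltas="0 0 0 0 0 -0.5 50;0 0 0 0 0 0 56;0 0 0 0 0 0 62;0 0 0 0 0 0 68;0 0 0 0 0 0 70;0 0 0 0 0 10 70;0 0 0 0 0 20 70;0 0 0 0 0 30 70;0 0 0 0 0 30 70;0 0 0 0 0 20 70")

```text
clock: 25.9
tool_pos: [595.3, 114.4, 213.3]
tcp_rot: [179.9, -0.1, 84.0]
force: [0.8, 0.5, -0.6]
gripper_width: 69.5
grasp_force: 0.0
```

Call:
arm_command(deltas="0 0 6.3 -3 22.7 0.6 85;0 0 6.3 -3 22.7 0.6 85;0 0 6.3 -3 22.7 0.6 85;0 0 6.3 -3 22.7 0.6 85;0 0 6.3 -3 22.7 0.6 85;0 0 6.3 -3 22.7 0.6 85;0 0 6.3 -3 22.7 0.6 85;0 0 6.3 -3 22.7 0.6 85;0 0 6.3 -3 22.7 0.6 85;0 0 6.3 -3 22.7 0.6 85")

```text
clock: 27.15
tool_pos: [564.8, 342.3, 217.9]
tcp_rot: [179.9, 0.0, 147.2]
force: [-0.0, 0.3, 0.3]
gripper_width: 85.0
grasp_force: 0.0
```

```bash
python3 - <<'E'
from h import *
d,s=cap('wrist'); print(s['tool_pos'],s['tcp_rot'],s['q'])
np.savez('w3.npz',**{k:np.array(d[k]) for k in d},tool_pos=s['tool_pos'],tcp_rot=s['tcp_rot'])
w2=np.load('w2.npz')['img']; im=d['img']
g=lambda a:cv2.GaussianBlur(cv2.magnitude(cv2.Sobel(cv2.cvtColor(a,6),5,1,0),cv2.Sobel(cv2.cvtColor(a,6),5,0,1)),(0,0),1.2)
c=(323,213); best=[]
for mode in 'gm':
  for sc in (.95,1,1.05):
    for an in range(-30,31,2):
      M=cv2.getRotationMatrix2D(c,an,sc); r=cv2.warpAffine(w2,M,(640,480))
      t=r[186:240,290:356]; I=im[:330]
      a,b=(g(I),g(t)) if mode=='m' else (I,t)
      m=cv2.matchTemplate(a,b,cv2.TM_CCOEFF_NORMED); _,v,_,p=cv2.minMaxLoc(m)
      best.append((round(v,3),mode,an,sc,p[0]+33,p[1]+27))
for mo in 'gm': print(sorted([b for b in best if b[1]==mo])[-5:])
E
```

```text
[564.7649643  342.25197228 217.86431825] [1.79923821e+02 4.85488987e-02 1.47159827e+02] [-51.8960408   20.4760588   22.46093693  81.69343826  -7.80811684
  79.27530496  27.88459913]
[(0.875, 'g', 14, 1, 379, 226), (0.878, 'g', 6, 1, 377, 225), (0.88, 'g', 12, 1, 378, 226), (0.881, 'g', 10, 1, 378, 225), (0.882, 'g', 8, 1, 377, 225)]
[(0.571, 'm', -2, 0.95, 232, 171), (0.573, 'm', -6, 0.95, 231, 171), (0.574, 'm', 12, 0.95, 379, 226), (0.578, 'm', 10, 0.95, 378, 226), (0.58, 'm', -4, 0.95, 232, 171)]
```

```bash
cat > match.py <<'E'
from h import *
def match(fn,guess=(323,213),R=60):
    d,s=cap('wrist'); np.savez(fn,**{k:np.array(d[k]) for k in d},tool_pos=s['tool_pos'],tcp_rot=s['tcp_rot'])
    w2=np.load('w2.npz')['img']; im=d['img']; best=[]
    for an in range(-24,25,1):
        r=cv2.warpAffine(w2,cv2.getRotationMatrix2D((323,213),an,1),(640,480)); t=r[184:242,288:358]
        m=cv2.matchTemplate(im,t,cv2.TM_CCOEFF_NORMED); _,v,_,p=cv2.minMaxLoc(m); best.append((round(v,3),an,p[0]+35,p[1]+29))
    best.sort(); b=best[-1]; a=np.radians(b[1]); off=np.array([6*np.sin(a),6*np.cos(a)])
    print(best[-4:], s['tool_pos'],s['tcp_rot'][2],'centre',atz(d,(b[2]+off[0],b[3]+off[1]),76,s),'lantern yaw',85.1-173.7+s['tcp_rot'][2]+b[1])
E
python3 - <<'E'
from h import *
w=np.load('w3.npz'); print(atz(w,(379,231),76,w))
E
```

```text
[604.3 378.5  76. ]
```

Call:
arm_command(deltas="0 0 4 18 16 0.5 85;0 0 4 18 16 0.5 85;0 0 0 0 0 0 85;0 0 0 0 0 0 85;0 0 0 0 0 0 85;0 0 0 0 0 0 85;0 0 0 0 0 0 85;0 0 0 0 0 0 85;0 0 0 0 0 0 85;0 0 0 0 0 0 85")

```text
clock: 28.45
tool_pos: [600.5, 373.5, 217.0]
tcp_rot: [-180.0, -0.0, 155.0]
force: [-0.0, 0.2, 0.1]
gripper_width: 85.0
grasp_force: 0.0
```

```bash
python3 - <<'E'
from match import *
match('w4.npz')
c,s=cap('scene'); print('proj in scene/side B3:',proj(np.load('B3.npz'),(604,378,40)))
E
```

```text
[(0.875, 3, 326, 214), (0.876, 2, 326, 214), (0.878, -2, 325, 213), (0.878, -1, 325, 213)] [600.53079431 373.54787274 216.96188931] 154.96545721884866 centre [606.1 378.3  76. ] lantern yaw 65.36545721884866
proj in scene/side B3: [305.4 217.9]
```

Call:
arm_command(deltas="0 0 1 3 2 -30 78;0 0 0 2.5 2.5 -30 78;0 0 0 0 0 -30 78;0 0 0 0 0 -30 78;0 0 0 0 0 -30 78;0 0 0 0 0 -25 78;0 0 0 0 0 -20 78;0 0 0 0 0 -13 78;0 0 0 0 0 -8 78;0 0 0 0 0 0 78")

```text
clock: 29.8
tool_pos: [606.0, 378.0, 0.9]
tcp_rot: [-180.0, -0.0, 156.0]
force: [0.1, 1.1, 0.0]
gripper_width: 78.1
grasp_force: 0.0
```

Call:
arm_command(deltas="0 0 0 0 0 0 30;0 0 0 0 0 0 30;0 0 0 0 0 0 30;0 0 0 0 0 0 30;0 0 0 0 0 0 30;0 0 0 0 0 0 30;0 0 0 0 0 0 30;0 0 0 0 0 0 30;0 0 0 0 0 0 30;0 0 0 0 0 0 30")

```text
clock: 31.05
tool_pos: [606.8, 378.5, 2.3]
tcp_rot: [179.9, 0.1, 156.0]
force: [0.9, -0.1, 7.4]
gripper_width: 44.4
grasp_force: 61.9
```

Call:
arm_command(deltas="0 0 0 0 0 20 30;0 0 0 0 0 32 30;0 0 -9 0 0 33 30;0 0 -9 0 0 32.5 30;0 0 -9 0 -20 0 30;0 0 -9 0 -20 0 30;0 0 -9 0 -20 0 30;0 0 -9 0 -20 0 30;0 0 -9 1 -20 0 30;0 0 -9 1 -20 0 30")

```text
clock: 32.3
tool_pos: [607.9, 257.5, 119.6]
tcp_rot: [180.0, -0.0, 83.7]
force: [0.6, 0.1, -1.0]
gripper_width: 44.5
grasp_force: 61.4
```

Call:
arm_command(deltas="0 0 0 0 0 0 30;0 0 0 0 0 0 30;0 0 0 0 0 0 30;0 0 0 0 0 0 30;0 0 0 0 0 0 30;0 0 0 0 0 0 30;0 0 0 0 0 0 30;0 0 0 0 0 0 30;0 0 0 0 0 0 30;0 0 0 0 0 0 30")

```text
clock: 33.55
tool_pos: [608.1, 258.0, 118.5]
tcp_rot: [-180.0, -0.0, 84.0]
force: [-0.4, 0.3, -0.5]
gripper_width: 44.8
grasp_force: 61.4
```

Call:
arm_command(deltas="0 0 0 -1 -12 0 30;0 0 0 -1 -12 0 30;0 0 0 -1 -12 0 30;0 0 0 -1 -12 0 30;0 0 0 -1 -12 0 30;0 0 0 -1 -12 0 30;0 0 0 -1 -12 0 30;0 0 0 -1 -12 0 30;0 0 0 0 0 0 30;0 0 0 0 0 0 30")

```text
clock: 34.8
tool_pos: [600.0, 162.6, 118.5]
tcp_rot: [-180.0, -0.0, 84.0]
force: [-0.3, 0.5, -0.8]
gripper_width: 44.6
grasp_force: 61.4
```

Call:
arm_command(deltas="0 0 0 0 0 -5 30;0 0 0 0 0 -5 30;0 0 0 0 0 -4 30;0 0 0 0 0 -2 30;0 0 0 0 0 -1 30;0 0 0 0 0 -0.5 30;0 0 0 0 0 0 30;0 0 0 0 0 0 30;0 0 0 0 0 0 30;0 0 0 0 0 0 30")

```text
clock: 36.05
tool_pos: [600.3, 162.1, 101.3]
tcp_rot: [180.0, -0.0, 84.0]
force: [1.8, -0.0, 1.7]
gripper_width: 45.0
grasp_force: 61.9
```

Call:
arm_command(deltas="0 0 0 0 0 -0.5 50;0 0 0 0 0 0 56;0 0 0 0 0 0 62;0 0 0 0 0 0 68;0 0 0 0 0 0 70;0 0 0 0 0 10 70;0 0 0 0 0 20 70;0 0 0 0 0 30 70;0 0 0 0 0 30 70;0 0 0 0 0 20 70")

```text
clock: 37.3
tool_pos: [600.8, 162.0, 213.5]
tcp_rot: [179.9, -0.1, 84.0]
force: [-0.2, 0.3, 1.0]
gripper_width: 70.0
grasp_force: 0.0
```

Call:
arm_command(deltas="0 0 0 0 0 40 70;0 0 0 0 0 40 70;0 0 -6.3 -13 -30 7 70;0 0 -6.3 -13 -30 0 70;0 0 -6.3 -14 -30 0 70;0 0 -6.3 -14 -30 0 70;0 0 -6.3 -14 -30 0 70;0 0 -6.3 -14 -30 0 70;0 0 -6.3 -14 -30 0 70;0 0 -6.3 -14 -30 0 70")

```text
clock: 38.55
tool_pos: [489.4, -79.2, 298.0]
tcp_rot: [-180.0, -0.0, 33.3]
force: [0.9, -0.5, -0.6]
gripper_width: 69.9
grasp_force: 0.0
```

```bash
python3 - <<'E'
from h import *
d,s=cap('wrist');c,_=cap('scene'); sd,_=cap('side'); print(s['tool_pos'],s['tcp_rot'],s['q'])
np.savez('w5.npz',**{k:np.array(d[k]) for k in d},tool_pos=s['tool_pos'],tcp_rot=s['tcp_rot'])
for n,q in (('A5',c),('B5',sd)): np.savez(n+'.npz',**{k:np.array(q[k]) for k in q})
def f(im,x0,y0,w,W,H):
    h=int(w*H/W); print((x0,y0),W/w); return cv2.resize(im[y0:y0+h,x0:x0+w],(W,H),interpolation=cv2.INTER_CUBIC)
a=proj(c,(595,140,150))
top=np.hstack([f(d['img'],130,60,490,490,370),np.vstack([f(c['img'],178,208,90,310,225),f(c['img'],305,270,82,310,145)])])
bot=np.hstack([f(sd['img'],330,312,130,400,230),f(sd['img'],285,175,104,400,230)])
cv2.imwrite('pics/fin.png',np.vstack([top,bot]))
E
```

```text
[489.40827749 -79.19698171 298.03963482] [-1.79980430e+02 -3.66774150e-02  3.33351759e+01] [-48.90584877  -5.12424518  50.46081295  97.4687518    3.92323503
  85.78939884 -55.50974298]
(130, 60) 1.0
(178, 208) 3.4444444444444446
(305, 270) 3.7804878048780486
(330, 312) 3.076923076923077
(285, 175) 3.8461538461538463
```

View pics/fin.png

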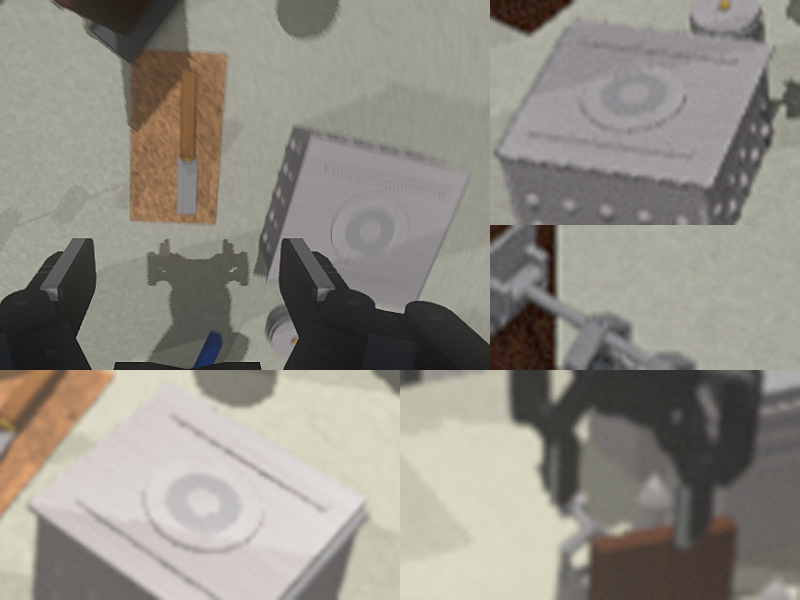

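```bash
python3 - <<'E'
from h import *
w=np.load('w5.npz');A=np.load('A5.npz');B=np.load('side0.npz')
for uv in ((440,195),(600,230),(550,365)): print('wrist',atz(w,uv,97,w))
for uv in ((490+7,152),(580,20),(772,45),(710,185)): print('scene',atz(A,(178+(uv[0]-490)/3.444,208+uv[1]/3.444),97))
C=np.array([513,-283.7]);th=np.radians(21.5)
def samp(c,nm,k,dz):
    a=th+k*np.pi/2; o=np.array([np.cos(a),np.sin(a)]);t=np.array([-o[1],o[0]])
    rows=[]
    for z in (96,92,89,86,83,80,77,74,70,65,60,50):
        v=[]
        for s in np.arange(-75,76,10):
            X=np.append(C+80.5*o+t*s,z); u=proj(c,X); 
            v.append(int(cv2.getRectSubPix(c['img'].mean(2).astype(np.float32),(1,1),tuple(map(float,u)))[0,0]))
        rows.append((z,v))
    print(nm,'normal az',round(np.degrees(a)));[print(r[0],*r[1]) for r in rows]
samp(A,'scene',0,0);samp(A,'scene',1,0);samp(B,'side',2,0);samp(B,'side',3,0)
E
```

```text
wrist [ 559.5 -174.2   97. ]
wrist [ 621.  -330.8   97. ]
wrist [ 478.1 -395.1   97. ]
scene [ 621.6 -328.8   97. ]
scene [ 469.8 -383.    97. ]
scene [ 410.9 -232.2   97. ]
scene [ 562.3 -172.1   97. ]
scene normal az 22
96 160 153 160 156 156 144 156 151 160 151 163 152 160 155 157 154
92 140 121 140 127 139 123 142 124 139 125 132 127 132 130 125 132
89 112 98 113 108 109 105 110 106 108 105 95 111 97 111 99 110
86 102 97 107 105 97 100 104 97 105 97 96 107 96 101 98 101
83 106 102 108 107 104 109 105 102 107 102 105 109 107 105 107 102
80 109 107 110 109 110 108 106 110 109 108 107 107 109 114 108 103
77 107 108 109 109 108 108 109 108 108 106 108 108 107 110 109 103
74 107 108 109 108 111 106 109 108 106 107 109 109 108 110 109 109
70 108 107 109 110 107 107 108 111 109 110 107 108 109 107 107 116
65 106 108 108 104 107 111 107 109 110 110 109 111 110 109 110 123
60 105 105 106 106 106 107 110 108 107 110 108 108 111 109 107 128
50 108 149 105 109 149 107 110 147 110 108 154 107 106 151 106 119
scene normal az 112
96 162 161 156 158 158 157 153 155 157 157 158 160 161 157 157 15
[... 1557 characters left out ...]
2 156 148 156 157 153 159 155 156 163 161 157 162 159
89 111 150 149 150 143 151 155 149 155 158 144 156 156 154 155 160
86 105 141 153 161 153 154 158 156 158 161 158 155 158 155 158 159
83 105 127 164 169 164 163 163 164 160 166 164 162 158 159 161 163
80 105 105 168 166 168 169 163 166 164 163 165 164 159 160 161 160
77 106 94 166 163 165 163 160 161 160 157 160 158 158 155 155 156
74 107 96 151 153 151 152 152 151 150 149 151 148 148 146 146 149
70 106 99 125 136 135 133 133 131 133 132 132 132 131 133 131 131
65 105 98 98 113 111 111 113 112 111 112 112 113 112 112 112 117
60 105 98 97 99 101 101 101 101 101 100 99 101 100 101 101 100
50 106 97 98 97 96 97 96 98 97 98 98 96 97 97 97 101
```

```bash
python3 - <<'E'
from h import *
w=np.load('w5.npz')
t=atz(w,(316,274),16,w);r=atz(w,(319.5,128),29,w);f=atz(w,(317.5,220),29,w);print(t,r,f)
for p in (r,f): d=(t-p)[:2];print(np.linalg.norm(d),np.degrees(np.arctan2(d[1],d[0])))
for uv in ((260,110),(358,113),(347,283),(261,281)): print('mat',atz(w,uv,3,w))
im=w['img'].astype(int)
for v in (150,180,205): print(v,im[v,300:340,2]-im[v,300:340,0])
for v in (240,262): print(v,im[v,300:340,2]-im[v,300:340,0])
s=robot.get_state();print(s['clock'],s['tool_pos'])
E
```

```text
[ 399.7 -135.9   16. ] [547.4 -43.6  29. ] [460.5 -98.1  29. ]
174.16825198640538 -147.99810384562247
71.5924577033084 -148.13034832246336
mat [526.7  23.7   3. ]
mat [585.2 -71.2   3. ]
mat [ 407.  -178.6    3. ]
mat [348.8 -85.1   3. ]
150 [60 61 62 67 72 74 74 76 74 70 65 64 67 71 71 74 74 73 72 72 73 75 76 73
 68 59 55 59 61 65 65 63 58 55 54 56 58 56 53 54]
180 [73 73 73 69 70 72 72 70 68 65 66 66 68 72 73 73 72 73 72 71 71 71 70 65
 58 50 54 59 61 59 59 59 60 62 61 63 65 64 63 62]
205 [69 70 69 68 68 68 68 70 68 63 61 65 70 71 71 71 69 69 66 65 66 67 67 60
 57 57 61 67 67 68 64 60 60 61 63 65 65 64 66 65]
240 [64 68 70 71 72 75 52 12  0  1  2  3  2  2  1  3  2  3  2  1  2  1  1  1
  1 -1  9 43 64 66 67 65 65 67 69 67 64 60 61 62]
262 [68 68 68 68 68 70 47  9 -1  1  3  1  4  1  2  2  2  2  3  2  2  0  1  2
  0 -2 27 64 61 58 56 58 61 60 61 62 62 60 60 63]
38.7 [489.5073802  -79.84667157 298.30674224]
```

Call:
arm_command(deltas="0 0 -1.4 1 0 -40 60;0 0 0 0 0 -40 60;0 0 0 0 0 -40 60;0 0 0 0 0 -40 60;0 0 0 0 0 -40 60;0 0 0 0 0 -40 60;0 0 0 0 0 -30 60;0 0 0 0 0 -30 60;0 0 0 0 0 -14 60;0 0 0 0 0 -6 60")

```text
clock: 39.95
tool_pos: [491.2, -77.7, -22.8]
tcp_rot: [-180.0, 0.0, 32.2]
force: [0.4, -0.2, 0.2]
gripper_width: 59.7
grasp_force: 0.0
```

Call:
arm_command(deltas="0 0 0 0 0 -2 60;0 0 0 0 0 -2 60;0 0 0 0 0 0 0;0 0 0 0 0 0 0;0 0 0 0 0 0 0;0 0 0 0 0 0 0;0 0 0 0 0 0 0;0 0 0 0 0 0 0;0 0 0 0 0 0 0;0 0 0 0 0 0 0")

```text
clock: 41.2
tool_pos: [491.4, -77.9, -26.0]
tcp_rot: [-180.0, -0.0, 32.2]
force: [-2.1, 0.5, 6.2]
gripper_width: 17.0
grasp_force: 59.0
```

Call:
arm_command(deltas="0 0 0 0 0 10 0;0 0 0 0 0 25 0;0 0 8 -4 0.3 34 0;0 0 10.2 -5 0.3 0 0;0 0 10.2 -5 0.3 0 0;0 0 10.2 -5 0.3 0 0;0 0 10.2 -5 0.3 0 0;0 0 10.2 -5 0.3 0 0;0 0 10.2 -5 0.3 0 0;0 0 10.2 -3 0.3 0 0")

```text
clock: 42.45
tool_pos: [453.7, -75.7, 42.9]
tcp_rot: [180.0, -0.0, 111.9]
force: [0.2, 0.5, -2.1]
gripper_width: 16.6
grasp_force: 58.5
```

```bash
python3 - <<'E'
from h import *
d,s=cap('wrist'); sd,_=cap('side'); c,_=cap('scene'); print(s['tool_pos'],s['tcp_rot'],s['force'],s['gripper_width'],s['q'])
np.savez('w6.npz',**{k:np.array(d[k]) for k in d},tool_pos=s['tool_pos'],tcp_rot=s['tcp_rot']);np.savez('B6.npz',**{k:np.array(sd[k]) for k in sd});np.savez('A6.npz',**{k:np.array(c[k]) for k in c})
# steel-blade mask in side image near tin front
B=np.load('B5.npz')['img'].astype(int); df=np.abs(sd['img'].astype(int)-B).max(2)
p=s['tool_pos']; a=np.radians(s['tcp_rot'][2]+180); tip=np.array([p[0]+108.5*np.cos(a),p[1]+108.5*np.sin(a),p[2]+42])
print('tip pred',tip,proj(sd,tip),proj(c,tip))
for n,I,I0 in(('side',sd,np.load('B5.npz')),('scene',c,np.load('A5.npz'))):
  df=np.abs(I['img'].astype(int)-I0['img'].astype(int)).max(2)>25; u,v=map(int,proj(I,tip))
  print(n,(u-14,v-12));[print(''.join('#' if q else '.' for q in r)) for r in df[v-12:v+14,u-14:u+16]]
E
```

```text
[453.74816362 -75.71936165  42.92532994] [ 1.79988327e+02 -3.12510549e-03  1.11879044e+02] [ 0.15098979  0.53129723 -2.11456309] 16.644360250375545 [-35.94884655   5.93958684  42.38405193 121.50926418  -4.94470004
  54.18894403  31.05804822]
tip pred [ 494.18051445 -176.40439036   84.92532994] [360.5 328.4] [257.6 249.2]
side (346, 316)
################..............
###############...............
##############................
#############.................
############..................
############..................
##############................
##############................
#############.................
.###########.##...............
...########.###...............
....#######.##................
......####.##.................
##........##..................
###......##...................
##............................
..............................
..............................
..............................
..............................
..............................
..............................
..............................
..............................
.................
[... 167 characters left out ...]
.........#########
.....................#########
......................###..###
............#..............###
...........................###
............................##
..............................
..............................
............#...............#.
........................##.###
.............#...#..##########
.................#############
................##############
.................####..#######
..............................
..............................
..............................
..............................
..............................
..............................
....................######....
....................##########
...................###########
```

```bash
python3 - <<'E'
from h import *
A=np.load('A6.npz');B=np.load('B6.npz')
print(tri(ray(A,(259.5,251)),ray(B,(356,327))),tri(ray(A,(259.5,251)),ray(B,(359,327))))
y=np.array([.929,.37,0]);x=np.array([.37,-.929,0]);t=np.array([494.2,-176.4,85])
for k in (-12,12): print([proj(c,t+k*y-l*x) for c in (A,B) for l in (0,40,72)])
g=lambda I,u,v:I['img'].astype(int).mean(2).astype(int)[v-10:v+8,u-14:u+14]
print(g(B,358,325)); print(g(A,264,250))
E
```

```text
(array([ 491.3, -168.3,   81.7]), [3.6, 3.6]) (array([ 494.9, -169.5,   82.6]), [0.3, 0.3])
[array([258.9, 246.1]), array([273.7, 248.1]), array([285.6, 249.7]), array([357.1, 331.2]), array([343.6, 322.4]), array([333.1, 315.7])]
[array([256.3, 252.2]), array([271.3, 254.3]), array([283.3, 255.9]), array([363.7, 325.6]), array([350.2, 317.1]), array([339.8, 310.5])]
[[182 184 185 178 168 167 166 163 162 165 167 168 169 167 167 166 163 163
  169 170 170 172 191 215 223 224 224 224]
 [184 186 190 189 183 178 170 162 160 162 165 167 166 166 166 166 167 168
  168 170 175 189 209 220 223 223 224 225]
 [180 182 182 187 187 184 176 166 159 157 160 162 161 164 165 167 169 169
  168 171 190 210 219 222 223 223 224 224]
 [178 179 179 180 183 184 181 172 165 160 157 160 162 163 168 171 172 169
  170 184 205 219 222 223 220 222 223 224]
 [178 178 179 179 180 179 179 176 173 168 164 162 161 166 172 173 170 167
  178 200 216 223 223 223 222 222 224 224]
 [179 178 178 179 179 179 179 180 178 177 174 169 167 168 170 172 165 170
  190 211 221 222 223 224 223 223 224 225]
 [180 179 180 177 179 179 18
[... 2783 characters left out ...]
105 145  88 102 157 147  75  91 132 134 134 131 117 125 129 131 131 134
  135 129 120 138 139 136 138 134 131 130]
 [ 89 117  84  99 149 126  80 118 142 142 138 133 132 136 142 140 132 135
  129 117 107 138 141 139 143 139 135 130]
 [ 77  88  85  91 113  87  81 142 150 149 146 150 146 149 151 155 146 147
  147 147 142 147 151 148 144 138 125 118]
 [ 74  79  81  90  78  57  86 151 153 152 152 148 150 151 153 161 164 159
  166 170 167 169 166 167 157 153 146 142]
 [ 83  83  86  91  85  72 114 154 153 152 151 152 158 156 154 162 165 164
  166 167 170 165 167 165 168 166 167 166]
 [ 83  99  85  95  84  92 141 155 153 158 158 156 164 166 163 160 162 163
  166 166 166 165 164 163 165 165 168 166]]
```

Call:
arm_command(deltas="0 0 0 2 -5 1 0;0 0 0 2 -5 0 0;0 0 0 2 -5 0 0;0 0 0 2 -5 0 0;0 0 0 2 -5 0 0;0 0 0 1.6 -4 0 0;0 0 0 1 -2.5 0 0;0 0 0 0 0 0 0;0 0 0 0 0 0 0;0 0 0 0 0 0 0")

```text
clock: 43.85
tool_pos: [466.6, -106.9, 43.5]
tcp_rot: [-180.0, -0.0, 111.6]
force: [0.1, 0.3, -0.6]
gripper_width: 16.7
grasp_force: 58.5
```

Call:
arm_command(deltas="0 0 0 0.7 -1.8 0 0;0 0 0 0.7 -1.8 0 0;0 0 0 0.7 -1.8 0 0;0 0 0 0.7 -1.8 0 0;0 0 0 0 0 0 0;0 0 0 0 0 0 0;0 0 0 0 0 0 0;0 0 0 0 0 0 0;0 0 0 0 0 0 0;0 0 0 0 0 0 0")

```text
clock: 45.1
tool_pos: [469.4, -114.2, 43.5]
tcp_rot: [-180.0, 0.0, 111.6]
force: [0.3, 0.4, -0.7]
gripper_width: 16.5
grasp_force: 58.5
```

Call:
arm_command(deltas="0 0 0 1 -2.5 0 0;0 0 0 1 -2.5 0 0;0 0 0 1 -2.5 0 0;0 0 0 1 -2.5 0 0;0 0 0 1 -2.5 0 0;0 0 0 1 -2.5 0 0;0 0 0 0.5 -1.5 0 0;0 0 0 0 0 0 0;0 0 0 0 0 0 0;0 0 0 0 0 0 0")

```text
clock: 46.35
tool_pos: [475.9, -130.7, 43.5]
tcp_rot: [-180.0, -0.0, 111.6]
force: [0.2, -0.8, -0.7]
gripper_width: 16.9
grasp_force: 58.5
```

Call:
arm_command(deltas="0 0 0 0.2 -0.5 16 0;0 0 0 0.6 -1.4 11.2 0;0 0 0 0.9 -2.3 11.1 0;0 0 0 1.3 -3.2 10.8 0;0 0 0 1.6 -4 10.5 0;0 0 0 1.9 -4.8 10.1 0;0 0 0 2.3 -5.7 9.6 0;0 0 0 2.6 -6.4 9 0;0 0 0 2.8 -7.2 8.4 0;0 0 0 3.1 -7.8 7.7 0")

```text
clock: 47.6
tool_pos: [493.5, -174.6, 148.5]
tcp_rot: [180.0, 0.0, 111.6]
force: [-0.4, 1.5, -1.4]
gripper_width: 16.8
grasp_force: 58.9
```

Call:
arm_command(deltas="0 0 0 3.7 -9.2 7.6 0;0 0 0 3.9 -9.8 6.6 0;0 0 0 4.1 -10.4 5.5 0;0 0 0 4.3 -10.9 4.4 0;0 0 0 4.4 -11.1 3.3 0;0 0 0 4.6 -11.4 2.1 0;0 0 0 4.6 -11.5 0.9 0;0 0 0 2.3 -5.8 0 0;0 0 0 0 0 0 0;0 0 0 0 0 0 0")

```text
clock: 48.85
tool_pos: [525.0, -254.1, 178.2]
tcp_rot: [-180.0, -0.0, 111.6]
force: [-0.7, -0.4, -0.0]
gripper_width: 16.9
grasp_force: 59.0
```

```bash
python3 - <<'E'
from h import *
c,s=cap('scene'); sd,_=cap('side'); print(s['tool_pos'],s['force'],s['q'])
np.savez('B7.npz',**{k:np.array(sd[k]) for k in sd});np.savez('A7.npz',**{k:np.array(c[k]) for k in c})
T=np.array([516.6,-285.7,0]);x=np.array([.37,-.929,0]);y=np.array([.929,.37,0]);z=np.array([0,0,1.])
I0=np.load('A5.npz')['img'].astype(int);J0=np.load('B5.npz')['img'].astype(int)
for th in (0,40,80,85,90,95,100):
  t=np.radians(th); E=[T+80*x+92*z+168*(-np.cos(t)*x+np.sin(t)*z)+k*y for k in (-82,0,82)]
  print(th,[proj(c,e) for e in E],[proj(sd,e) for e in E])
# diffs bbox of change on the -y side of tin
d=np.abs(c['img'].astype(int)-I0).max(2)>25; d2=np.abs(sd['img'].astype(int)-J0).max(2)>25
for n,D in (('scene',d[120:290:6,150:300:4]),('side',d2[200:420:7,320:520:5])):
  print(n);[print(''.join('#' if q else '.' for q in r)) for r in D]
E
```

```text
[ 525.02237053 -254.08803947  178.1881933 ] [-0.74084047 -0.39230328 -0.04113001] [-19.36995776  15.47052324  49.06866657  97.0834124  -12.15514867
  73.01548411  53.82073643]
0 [array([260.1, 221.6]), array([251.5, 241.2]), array([242.1, 262.4])] [array([338.6, 356.8]), array([362.9, 335.8]), array([384.8, 316.7])]
40 [array([242.6, 188. ]), array([232.8, 207. ]), array([222. , 227.7])] [array([356.4, 329.9]), array([382. , 308.3]), array([404.8, 289. ])]
80 [array([203.8, 165.8]), array([192., 184.]), array([179.2, 203.9])] [array([403.9, 335.4]), array([429.2, 311.1]), array([451.5, 289.6])]
85 [array([198.4, 164.6]), array([186.4, 182.7]), array([173.4, 202.6])] [array([411.2, 339. ]), array([436.4, 314.1]), array([458.4, 292.2])]
90 [array([193.1, 163.9]), array([180.9, 181.9]), array([167.6, 201.7])] [array([418.7, 343.2]), array([443.6, 317.8]), array([465.4, 295.5])]
95 [array([187.9, 163.5]), array([175.5, 181.5]), array([162. , 201.2])] [array([426.2, 348. ]), array([450.8, 322.1]), array([472.3, 299.3])]
100 [array([182.8, 163.6]), array([170.2, 181.5]), array([156.5, 201.
[... 1828 characters left out ...]
...
......#.......#####........##...........
.....####........###......#.............
...#####............####..##............
..#####......###........####............
.####.......######....######............
###.......##########.######.............
###......##################...........##
##....#####################.............
......#####.###############.............
.......##..#.############....#..........
.............#...######........#........
##.............#..####..................
###..............####...................
####...........#..##....................
##.#.............#.....#................
.....#................#.................
.####.#..............##.................
```

Call:
arm_command(deltas="0 0 0 1.9 -4.6 -0.2 0;0 0 0 1.9 -4.6 -0.3 0;0 0 0 1.9 -4.6 -0.4 0;0 0 0 0 0 0 0;0 0 0 -4 9 0 0;0 0 0 -8 20 0 0;0 0 0 -11 28 0 0;0 0 0 -15 37 0 0;0 0 0 -15 37 0 0;0 0 0 -15 37 0 0")

```text
clock: 50.2
tool_pos: [462.0, -98.3, 177.4]
tcp_rot: [180.0, -0.0, 111.6]
force: [0.5, -0.6, -0.7]
gripper_width: 16.7
grasp_force: 59.1
```

Call:
arm_command(deltas="0 0 -9.9 3.7 2.5 0 0;0 0 -9.9 3.7 2.5 0 0;0 0 -9.9 3.7 2.5 0 0;0 0 -9.9 3.7 2.5 0 0;0 0 -9.9 3.7 2.5 0 0;0 0 -9.9 3.7 2.5 0 0;0 0 -9.9 3.6 2.6 -10 0;0 0 -9.9 3.6 2.6 -30 0;0 0 0 0 0 -30 0;0 0 0 0 0 -30 0")

```text
clock: 51.45
tool_pos: [492.0, -79.1, 76.7]
tcp_rot: [-180.0, -0.0, 32.4]
force: [0.2, 0.8, -0.6]
gripper_width: 16.7
grasp_force: 59.0
```

Call:
arm_command(deltas="0 0 0 0 0 -30 0;0 0 0 0 0 -30 0;0 0 0 0 0 -20 0;0 0 0 0 0 -10 0;0 0 0 0 0 -5 0;0 0 0 0 0 -3 0;0 0 0 0 0 -2 0;0 0 0 0 0 -1 0;0 0 0 0 0 0 0;0 0 0 0 0 0 0")

```text
clock: 52.7
tool_pos: [492.4, -79.8, -23.4]
tcp_rot: [180.0, -0.0, 32.4]
force: [0.2, -0.5, 0.2]
gripper_width: 16.8
grasp_force: 59.0
```

Call:
arm_command(deltas="0 0 0 0 0 -1 0;0 0 0 0 0 -1 0;0 0 0 0 0 -0.5 0;0 0 0 0 0 0 0;0 0 0 0 0 0 45;0 0 0 0 0 0 45;0 0 0 0 0 0 45;0 0 0 0 0 0 45;0 0 0 0 0 10 45;0 0 0 0 0 30 45")

```text
clock: 53.95
tool_pos: [491.2, -79.9, 13.9]
tcp_rot: [-180.0, 0.1, 32.4]
force: [0.2, 0.1, 0.4]
gripper_width: 44.9
grasp_force: 0.0
```

Call:
arm_command(deltas="0 0 0 0 0 50 60;0 0 0 0 0 50 60;0 0 0 0 0 50 60;0 0 0 0 0 50 60;0 0 0 0 0 50 60;0 0 5 0 10 34 70;0 0 5 0 20 0 70;0 0 5 10 20 0 70;0 0 5 20 20 0 70;0 0 5 20 20 0 70")

```text
clock: 55.2
tool_pos: [542.6, 10.6, 298.7]
tcp_rot: [180.0, -0.0, 57.5]
force: [0.6, 0.1, -0.0]
gripper_width: 70.2
grasp_force: 0.0
```

```bash
python3 - <<'E'
from h import *
c,s=cap('scene'); sd,_=cap('side'); print(s['tool_pos'],s['tcp_rot'],s['q'],s['force'])
np.savez('B8.npz',**{k:np.array(sd[k]) for k in sd});np.savez('A8.npz',**{k:np.array(c[k]) for k in c})
# blade orange/steel check in side image vs start
J0=cv2.imread('pics/side0.png').astype(int); d=np.abs(sd['img'].astype(int)-J0).max(2)>30
print('mat area diff');[print(''.join('#' if q else '.' for q in r)) for r in d[298:370:3,285:372:3]]
d=np.abs(c['img'].astype(int)-np.load('A5.npz')['img'].astype(int)).max(2)>30
print('hook area change since hang', d[285:345,318:372].sum(), d[285:345,318:372].size)
E
```

```text
[542.59272927  10.56116308 298.72308751] [ 1.79977589e+02 -4.62294183e-02  5.75071738e+01] [-43.30637558   4.09782669  40.30123906  91.36074679  -2.68212975
  85.47157386 -35.3604842 ] [ 0.61002071  0.1131461  -0.02549485]
mat area diff
.............................
.............................
.............................
......................#......
.....................#.......
......................#......
.............................
...................#.........
..................#.#........
.................#.#.........
...............#.............
..............#.............#
...##........###...........##
#.###.......#####.........###
########...####.#.......##.#.
##############.##.......###.#
#################......#.####
#########.#######........####
#########.....###......######
##########........#..########
###########........#.########
##########............#######
##########.............######
#########................###.
hook area change since hang 0 3240
```

Call:
arm_command(deltas="0 0 4.4 9.7 25.2 0 70;0 0 4.4 9.7 25.2 0 70;0 0 4.4 9.7 25.2 0 70;0 0 4.4 9.7 25.2 0 70;0 0 4.4 9.7 25.2 0 70;0 0 4.5 9.5 25.4 0 70;0 0 0 0 0 -40 70;0 0 0 0 0 -40 70;0 0 0 0 0 -10 70;0 0 0 0 0 0 70")

```text
clock: 56.55
tool_pos: [600.2, 161.2, 208.8]
tcp_rot: [180.0, 0.0, 83.8]
force: [-0.2, 0.0, -0.2]
gripper_width: 70.3
grasp_force: 0.0
```

Call:
arm_command(deltas="0 0 0 0 0 -30 70;0 0 0 0 0 -30 70;0 0 0 0 0 -20 70;0 0 0 0 0 -15 70;0 0 0 0 0 -8 70;0 0 0 0 0 -5 70;0 0 0 0 0 0 70;0 0 0 0 0 0 30;0 0 0 0 0 0 30;0 0 0 0 0 0 30")

```text
clock: 57.8
tool_pos: [600.9, 161.8, 100.7]
tcp_rot: [179.9, -0.0, 83.9]
force: [1.0, -0.2, 5.3]
gripper_width: 44.9
grasp_force: 61.0
```

Call:
arm_command(deltas="0 0 0 0 0 0 30;0 0 0 0 0 0 30;0 0 0 0 0 0 30;0 0 0 0 0 0 30;0 0 0 0 0 0 30;0 0 0 0 0 0 30;0 0 0 0 0 0 30;0 0 0 0 0 0 30;0 0 0 0 0 0 30;0 0 0 0 0 0 30")

```text
clock: 59.05
tool_pos: [600.9, 161.8, 100.7]
tcp_rot: [179.9, -0.0, 83.9]
force: [0.7, -0.3, 5.1]
gripper_width: 45.0
grasp_force: 61.1
```

Lift 18, slide out along the rod, then check.

Call:
arm_command(deltas="0 0 0 0 0 6 30;0 0 0 0 0 6 30;0 0 0 0 0 6 30;0 0 0 1.2 12 0 30;0 0 0 1.2 12 0 30;0 0 0 1.2 12 0 30;0 0 0 1.2 12 0 30;0 0 0 1.2 12 0 30;0 0 0 1.2 12 0 30;0 0 0 1.2 12 0 30")

```text
clock: 60.3
tool_pos: [608.7, 246.5, 117.9]
tcp_rot: [-180.0, 0.0, 83.9]
force: [0.4, -0.1, -1.0]
gripper_width: 44.6
grasp_force: 61.2
```

Call:
arm_command(deltas="0 0 0 1.2 12 0 30;0 0 0 0 6 0 30;0 0 0 0 0 30 30;0 0 0 0 0 42 30;0 0 0 0 0 44 30;0 0 0 0 0 44 30;0 0 2 -6 -20 0 30;0 0 2 -6 -40 0 30;0 0 2 -6 -40 0 30;0 0 2 -6 -40 0 30")

```text
clock: 61.55
tool_pos: [585.6, 122.1, 278.0]
tcp_rot: [180.0, -0.0, 91.9]
force: [1.6, 0.6, -0.8]
gripper_width: 44.8
grasp_force: 61.6
```

Call:
arm_command(deltas="0 0 2 -6 -40 0 30;0 0 2 -6 -40 0 30;0 0 2 -6 -40 0 30;0 0 2 -6 -40 0 30;0 0 2 -6 -40 0 30;0 0 2 -6 -40 0 30;0 0 2 -6 -40 0 30;0 0 2 -6 -40 0 30;0 0 2 -6 -40 0 30;0 0 2 -6 -40 0 30")

```text
clock: 62.8
tool_pos: [525.4, -277.7, 278.1]
tcp_rot: [180.0, 0.0, 111.9]
force: [0.8, 0.0, -1.6]
gripper_width: 44.7
grasp_force: 61.5
```

Call:
arm_command(deltas="0 0 0 -0.7 -13 0 30;0 0 0 -0.7 -13.3 -20 30;0 0 0 0 0 -40 30;0 0 0 0 0 -40 30;0 0 0 0 0 -40 30;0 0 0 0 0 -40 30;0 0 0 0 0 -40 30;0 0 0 0 0 -20 30;0 0 0 0 0 -10 30;0 0 0 0 0 -7 30")

```text
clock: 64.05
tool_pos: [525.1, -302.8, 21.2]
tcp_rot: [180.0, 0.0, 111.9]
force: [-0.9, -0.1, -0.1]
gripper_width: 44.6
grasp_force: 61.5
```

Call:
arm_command(deltas="0 0 0 0 0 -3 30;0 0 0 0 0 -3 30;0 0 0 0 0 -2 30;0 0 0 0 0 -1 30;0 0 0 0 0 -1 30;0 0 0 0 0 -1 30;0 0 0 0 0 0 30;0 0 0 0 0 0 30;0 0 0 0 0 0 30;0 0 0 0 0 0 30")

```text
clock: 65.3
tool_pos: [524.4, -302.7, 9.9]
tcp_rot: [-180.0, -0.0, 111.9]
force: [-0.4, 1.0, -0.8]
gripper_width: 44.6
grasp_force: 61.5
```

Call:
arm_command(deltas="0 0 0 0 0 -0.6 30;0 0 0 0 0 -0.6 30;0 0 0 0 0 -0.6 30;0 0 0 0 0 0 30;0 0 0 0 0 0 30;0 0 0 0 0 0 30;0 0 0 0 0 0 30;0 0 0 0 0 0 30;0 0 0 0 0 0 30;0 0 0 0 0 0 30")

```text
clock: 66.55
tool_pos: [524.5, -302.7, 8.4]
tcp_rot: [180.0, 0.0, 111.9]
force: [-2.0, 1.0, 5.4]
gripper_width: 45.2
grasp_force: 62.2
```

Contact with the floor. Release and return over the hook for the other one.

Call:
arm_command(deltas="0 0 0 0 0 0 48;0 0 0 0 0 0 52;0 0 0 0 0 0 58;0 0 0 0 0 0 62;0 0 0 0 0 0 62;0 0 0 0 0 10 62;0 0 0 0 0 30 62;0 0 0 0 0 40 62;0 0 0 0 0 50 62;0 0 0 0 0 50 62")

```text
clock: 67.8
tool_pos: [524.2, -302.7, 190.4]
tcp_rot: [180.0, 0.0, 111.8]
force: [0.7, 0.6, 0.6]
gripper_width: 62.6
grasp_force: 0.0
```

Call:
arm_command(deltas="0 0 0 0 5 60 62;0 0 -1 3 30 30 62;0 0 -3 8 45 20 62;0 0 -3 8 45 0 62;0 0 -3 8 45 0 70;0 0 -3 8 45 0 70;0 0 -3 8 45 0 70;0 0 -3 8 45 0 70;0 0 -3 9 45 0 70;0 0 -3 9 45 0 70")

```text
clock: 69.05
tool_pos: [593.5, 93.5, 299.0]
tcp_rot: [180.0, -0.0, 86.7]
force: [0.4, 0.0, 0.7]
gripper_width: 70.0
grasp_force: 0.0
```

```bash
python3 - <<'E'
from h import *
c,s=cap('scene'); sd,_=cap('side'); print(s['tool_pos'],s['tcp_rot'],s['q'])
T=np.array([516.6,-285.7,0]);x=np.array([.37,-.929,0])
I0=np.load('B8.npz')['img'].astype(int);A0=np.load('A8.npz')['img'].astype(int)
for n,I,J in (('side',sd,I0),('scene',c,A0)):
  p=proj(I,T+20*x+[0,0,82]);print(n,'apex pred',p,'base',proj(I,T+20*x+[0,0,6])); u,v=map(int,p)
  d=np.abs(I['img'].astype(int)-J).max(2)>20
  print((u-24,v-12));[print(''.join('#' if q else '.' for q in r)) for r in d[v-12:v+32:2,u-24:u+26]]
E
```

```text
[593.52718017  93.46838143 299.03051157] [ 1.79950514e+02 -2.71124986e-02  8.67386497e+01] [-44.12270192  12.71045494  37.79660657  83.38795967  -7.78218397
  86.48496089  -9.80091686]
side apex pred [403.1 365.4] base [398.8 388.1]
(379, 353)
..................................................
...........................................#......
..................................................
..................................................
..................................................
.....................######.......................
...................###########...........#........
..................#######.........................
..................######.....#....................
...............#####.##....###....................
..............###########.........................
.............##############.####..................
............###################...................
............##############..####..................
.........################.#####...................
........################.######...................
..##....##############.########.........
[... 747 characters left out ...]
.............######..................
..........................######..................
..........................####....................
..........................####....##..............
.....................##########..###..............
.....................#######....#####.............
......................#####....######.............
........................###...######..............
..................................................
..................................................
..................................................
..................................................
..................................................
..................................................
```

Call:
arm_command(deltas="0 0 -2.8 1.5 11 0 70;0 0 0 0 10 0 70;0 0 0 0 0 -30 70;0 0 0 0 0 -40 70;0 0 0 0 0 -40 70;0 0 0 0 0 -40 70;0 0 0 0 0 -25 70;0 0 0 0 0 -13 70;0 0 0 0 0 -10 70;0 0 0 0 0 0 70")

```text
clock: 70.4
tool_pos: [595.0, 113.3, 100.2]
tcp_rot: [-180.0, 0.0, 84.1]
force: [1.1, 1.0, -0.3]
gripper_width: 69.9
grasp_force: 0.0
```

Call:
arm_command(deltas="0 0 0 0 0 0 30;0 0 0 0 0 0 30;0 0 0 0 0 0 30;0 0 0 0 0 0 30;0 0 0 0 0 0 30;0 0 0 0 0 0 30;0 0 0 0 0 0 30;0 0 0 0 0 0 30;0 0 0 0 0 0 30;0 0 0 0 0 0 30")

```text
clock: 71.65
tool_pos: [595.6, 113.5, 101.2]
tcp_rot: [179.9, -0.1, 84.1]
force: [-1.1, 0.1, 6.4]
gripper_width: 44.2
grasp_force: 60.7
```

Call:
arm_command(deltas="0 0 0 0 0 6 30;0 0 0 0 0 6 30;0 0 0 0 0 6 30;0 0 0 1.2 13 0 30;0 0 0 1.3 13 0 30;0 0 0 1.4 13 0 30;0 0 0 1.4 13 0 30;0 0 0 1.4 13 0 30;0 0 0 1.4 13 0 30;0 0 0 1.4 13 0 30")

```text
clock: 72.9
tool_pos: [604.5, 205.2, 118.1]
tcp_rot: [-180.0, 0.0, 84.1]
force: [0.6, -0.6, -1.0]
gripper_width: 44.3
grasp_force: 61.2
```

Call:
arm_command(deltas="0 0 0 1.4 13 0 30;0 0 0 1.4 13 0 30;0 0 0 1.4 13 0 30;0 0 0 1.4 13 0 30;0 0 0 0 5 0 30;0 0 0 0 0 30 30;0 0 0 0 0 42 30;0 0 0 0 0 44 30;0 0 0 0 0 44 30;0 0 2 -6 -20 0 30")

```text
clock: 74.15
tool_pos: [605.5, 242.7, 281.8]
tcp_rot: [179.7, -0.2, 86.2]
force: [-0.0, -0.2, -2.2]
gripper_width: 44.4
grasp_force: 61.7
```

Call:
arm_command(deltas="0 0 2 -7 -40 0 30;0 0 2 -7 -40 0 30;0 0 2 -7 -40 0 30;0 0 2 -7 -40 0 30;0 0 2 -7 -40 0 30;0 0 2 -7 -40 0 30;0 0 2 -7 -40 0 30;0 0 2 -7 -40 0 30;0 0 2 -7 -40 0 30;0 0 2 -7 -40 0 30")

```text
clock: 75.4
tool_pos: [533.5, -160.3, 278.3]
tcp_rot: [180.0, -0.0, 106.1]
force: [0.2, -1.1, -1.2]
gripper_width: 44.8
grasp_force: 61.6
```

Call:
arm_command(deltas="0 0 2.9 -10 -31 0 30;0 0 2.9 -10 -31 0 30;0 0 0 -10 -31 0 30;0 0 0 0 0 -30 30;0 0 0 0 0 -40 30;0 0 0 0 0 -40 30;0 0 0 0 0 -40 30;0 0 0 0 0 -40 30;0 0 0 0 0 -40 30;0 0 0 0 0 -20 30")

```text
clock: 76.65
tool_pos: [502.9, -251.4, 26.4]
tcp_rot: [-179.9, -0.1, 111.8]
force: [-0.1, 0.5, -0.7]
gripper_width: 44.7
grasp_force: 61.6
```

Call:
arm_command(deltas="0 0 0 0 0 -8 30;0 0 0 0 0 -5 30;0 0 0 0 0 -3 30;0 0 0 0 0 -2 30;0 0 0 0 0 -1 30;0 0 0 0 0 -0.6 30;0 0 0 0 0 -0.6 30;0 0 0 0 0 0 30;0 0 0 0 0 0 30;0 0 0 0 0 0 30")

```text
clock: 77.9
tool_pos: [504.3, -251.9, 8.9]
tcp_rot: [180.0, -0.0, 111.9]
force: [-4.9, 1.9, 11.8]
gripper_width: 44.7
grasp_force: 63.1
```

Call:
arm_command(deltas="0 0 0 0 0 0.6 48;0 0 0 0 0 0 52;0 0 0 0 0 0 58;0 0 0 0 0 0 62;0 0 0 0 0 0 62;0 0 0 0 0 10 62;0 0 0 0 0 30 62;0 0 0 0 0 45 62;0 0 0 0 0 50 62;0 0 0 0 0 50 62")

```text
clock: 79.15
tool_pos: [503.7, -251.9, 195.8]
tcp_rot: [180.0, 0.0, 111.8]
force: [0.9, 0.7, -0.6]
gripper_width: 62.1
grasp_force: 0.0
```

Call:
arm_command(deltas="0 0 0 0 0 60 0;0 0 0 0 0 60 0;0 0 0 9 -23 0 0;0 0 0 9 -23 0 0;0 0 0 10 -25 0 0;0 0 0 10 -25 0 0;0 0 0 10 -25 0 0;0 0 0 10 -26 0 0;0 0 0 10 -26 0 0;0 0 0 0 0 0 0")

```text
clock: 80.4
tool_pos: [571.2, -426.6, 313.2]
tcp_rot: [-179.9, 0.0, 111.7]
force: [0.2, -0.7, -0.0]
gripper_width: -0.0
grasp_force: 0.0
```

```bash
python3 - <<'E'
from h import *
c,s=cap('scene'); sd,_=cap('side'); print(s['tool_pos'],s['tcp_rot'],s['q'])
T=np.array([516.6,-285.7,0]);x=np.array([.37,-.929,0])
I0=np.load('B8.npz')['img'].astype(int);A0=np.load('A8.npz')['img'].astype(int)
for n,I,J in (('side',sd,I0),('scene',c,A0)):
  p=proj(I,T-35*x+[0,0,82]);print(n,'apex pred',p); u,v=map(int,p)
  d=np.abs(I['img'].astype(int)-J).max(2)>20
  print((u-24,v-12));[print(''.join('#' if q else '.' for q in r)) for r in d[v-12:v+40:2,u-24:u+46]]
w,s=cap('wrist'); W=s
from scipy.spatial.transform import Rotation as Ro
E
```

```text
[ 571.21317046 -426.58879348  313.18338427] [-1.79884104e+02  2.39960938e-02  1.11717258e+02] [  4.33317386  31.61553698  49.95578879  63.69703685 -23.6139244
  94.31936037  69.54895201]
side apex pred [381.9 351.5]
(357, 339)
......................................................................
......................................................................
......................................................................
......................................................................
......................................................................
....................########..........................................
...................############.......................................
.................########.............................................
................########..............................................
...............########...............................................
.............#####.####...............................................
.............###.##########.#####.....................................
............#.#######
[... 2159 characters left out ...]
.............................................................
......................................................................
......................................................................
......................................................................
......................................................................
......................................................................
......................................................................
......................................................................
......................................................................
......................................................................
```

Call:
arm_command(deltas="0 0 0 0 0 -30 0;0 0 0 0 0 -30 0;0 0 0 0 0 -30 0;0 0 0 0 0 -26 0;0 0 0 0 0 0 0;0 0 0 -3.7 9.3 0 0;0 0 0 -3.7 9.3 0 0;0 0 0 -3.7 9.3 0 0;0 0 0 -3.7 9.3 0 0;0 0 0 0 0 0 0")

```text
clock: 81.8
tool_pos: [557.4, -386.5, 197.9]
tcp_rot: [180.0, -0.0, 111.9]
force: [-0.2, -0.4, 0.6]
gripper_width: 0.2
grasp_force: 0.0
```

Call:
arm_command(deltas="0 0 0 -4.5 11.3 0.4 0;0 0 0 -4.5 11.3 0.4 0;0 0 0 -4.5 11.2 -1.7 0;0 0 0 -4.5 11.2 -1.7 0;0 0 0 -4.3 10.8 -3.7 0;0 0 0 -4.3 10.8 -3.7 0;0 0 0 -4 10 -5.7 0;0 0 0 -4 10 -5.7 0;0 0 0 -3.5 8.9 -7.5 0;0 0 0 -3.5 8.9 -7.5 0")

```text
clock: 83.05
tool_pos: [515.4, -282.4, 160.5]
tcp_rot: [-180.0, -0.0, 111.9]
force: [0.3, -1.0, 0.2]
gripper_width: -0.1
grasp_force: 0.4
```

Call:
arm_command(deltas="0 0 0 -3 7.6 -9 0;0 0 0 -3 7.6 -9 0;0 0 0 -2.4 6 -10.3 0;0 0 0 -2.4 6 -10.3 0;0 0 0 -1.7 4.3 -11.3 0;0 0 0 -1.7 4.3 -11.3 0;0 0 0 -0.9 2.4 -12 0;0 0 0 -0.9 2.4 -12 0;0 0 0 0 0 -6 0;0 0 0 0 0 0 0")

```text
clock: 84.3
tool_pos: [499.3, -242.5, 69.4]
tcp_rot: [-179.9, -0.0, 111.9]
force: [-0.5, 0.1, 0.3]
gripper_width: 0.1
grasp_force: 0.0
```

Call:
arm_command(deltas="0 0 0 0 0 -1 0;0 0 0 0 0 -1 0;0 0 0 0 0 -1 0;0 0 0 0 0 -1 0;0 0 0 0 0 -1 0;0 0 0 0 0 -0.7 0;0 0 0 0 0 -0.6 0;0 0 0 0 0 0 0;0 0 0 0 0 0 0;0 0 0 0 0 0 0")

```text
clock: 85.55
tool_pos: [499.7, -242.4, 64.2]
tcp_rot: [180.0, -0.0, 111.9]
force: [-2.9, 1.1, 8.9]
gripper_width: -0.2
grasp_force: 4.6
```

```bash
python3 - <<'E'
from h import *
c,s=cap('scene'); sd,_=cap('side'); print(s['tool_pos'],s['force'])
np.savez('B9.npz',**{k:np.array(sd[k]) for k in sd});np.savez('A9.npz',**{k:np.array(c[k]) for k in c})
for n,I,J,(x0,y0,x1,y1) in (('side',sd,np.load('side0.npz')['img'],(330,310,460,410)),('scene',c,np.load('A5.npz')['img'],(170,195,270,285))):
  d=np.abs(I['img'].astype(int)-J.astype(int)).max(2)>25
  print(n,(x0,y0));[print(''.join('#' if q else '.' for q in r)) for r in d[y0:y1:4,x0:x1:2]]
E
```

```text
[ 499.73369555 -242.41842894   64.22385139] [-2.91918784  1.0854636   8.90639159]
side (330, 310)
........####.....##################...........##############.....
...##.###...####..################...........##.##.##########....
.#######...####..#.##############............#####.##.##########.
##..##.#.#........##############.###.......###########.##########
#.##....##....################.###########.############.#.#######
..#...##.#...##.#############.###################################
.##..##..#.#######.###########################.#.################
#..####.##.#####.###.################.######.##############.#####
..##.######.###.####.##########..#######..#######..#.############
##...##############.##########..#.###.#####..#####.##############
#..###########...###########....##....#########.######..#########
.##########.###############.########.#.######.#######.##...######
######.###.################.................................#####
######....##################...............................######
######......################..............................#######
##.###......
[... 1137 characters left out ...]
................########..........##.
..............................######...........###
............................#######............###
................................#........#........
..................................................
........................................##........
..................................................
..................................................
..................................................
..................................................
..................................................
..................................................
..................................................
..................................................
```

Call:
arm_command(deltas="0 0 0 0 0 -1 0;0 0 0 0 0 0 0;0 0 0 0 0 0 0;0 0 0 0 0 55 0;0 0 0 0 0 60 0;0 0 0 0 0 60 0;0 0 0 0 0 62 0;0 0 -4 10 45 0 20;0 0 -4 12 50 0 50;0 0 -4 12 50 0 50")

```text
clock: 86.9
tool_pos: [533.7, -95.9, 299.8]
tcp_rot: [180.0, -0.0, 99.7]
force: [0.6, -0.1, -0.3]
gripper_width: 49.9
grasp_force: 0.0
```

Call:
arm_command(deltas="0 0 -4 12 50 0 50;0 0 -4 12 50 0 50;0 0 -4 12 50 0 50;0 0 -3.9 12 50 0 50;0 0 0 12 50 0 50;0 0 0 10.3 53.8 0 50;0 0 0 0 0 0 50;0 0 0 0 0 -40 50;0 0 0 0 0 -40 50;0 0 0 0 0 0 50")

```text
clock: 88.15
tool_pos: [602.1, 205.3, 216.9]
tcp_rot: [-179.7, 0.2, 83.9]
force: [-0.4, -0.7, 0.7]
gripper_width: 49.8
grasp_force: 0.0
```

```bash
python3 - <<'E'
from h import *
c,s=cap('scene'); sd,_=cap('side'); print(s['tool_pos'],s['tcp_rot'],s['force'])
for n,I,J,(x0,y0,x1,y1) in (('side tin vs start',sd,np.load('side0.npz')['img'],(330,310,460,410)),):
  d=np.abs(I['img'].astype(int)-J.astype(int)).max(2)>25
  print(n,(x0,y0));[print(''.join('#' if q else '.' for q in r)) for r in d[y0:y1:4,x0:x1:2]]
g=c['img'].astype(int).mean(2).astype(int); print(g[308:328:2,358:378])
g=sd['img'].astype(int).mean(2).astype(int); print(g[198:216:2,320:342])
print(proj(c,(604,206.4,165)),proj(sd,(604,206.4,165)))
E
```

```text
[602.05910272 205.32547332 216.94585117] [-1.79730579e+02  1.63370605e-01  8.39396699e+01] [-0.38250044 -0.65060973  0.65167949]
side tin vs start (330, 310)
.........###.....................................................
....#...#........................................................
......#..#.......................................................
....##.#.......................................................##
...#............................................................#
.................................................................
..##.............................................................
#................................................................
.................................................................
.................................................................
.................................................................
............................................................#####
.................................................................
.................................................................
..................
[... 1724 characters left out ...]
8
  129 126 127 124]
 [202 167 139 129 126 126 128 126 126 126 127 128 127 127 126 128 128 129
  127 126 125 126]
 [213 210 196 167 138 128 128 128 128 127 128 127 129 127 128 128 127 126
  126 126 127 127]
 [213 214 214 213 197 166 137 135 141 143 145 152 151 138 128 127 127 126
  127 128 128 127]
 [214 213 213 215 213 193 152 157 167 170 174 175 167 148 132 128 129 127
  127 127 126 127]
 [215 214 214 215 214 195 142 116 117 128 149 151 129 122 125 126 127 126
  127 126 126 126]
 [215 214 214 213 213 206 179 154 148 152 143 135 130 123 124 127 127 126
  127 127 126 125]
 [216 216 214 215 214 215 213 211 212 213 201 169 131 115 116 121 125 127
  133 134 136 148]]
[367.8 318.2] [329.3 209.4]
```

Call:
arm_command(deltas="0 0 0 1.5 0.7 -30 50;0 0 0 0 0 -30 50;0 0 0 0 0 -20 50;0 0 0 0 0 -11 50;0 0 0 0 0 -5 50;0 0 0 0 0 0 50;0 0 0 0 0 0 0;0 0 0 0 0 0 0;0 0 0 0 0 0 0;0 0 0 0 0 0 0")

```text
clock: 89.5
tool_pos: [606.1, 207.1, 124.4]
tcp_rot: [179.9, -0.0, 84.0]
force: [0.0, -0.5, 5.6]
gripper_width: 18.2
grasp_force: 59.0
```

Call:
arm_command(deltas="0 0 0 0 0 0 0;0 0 0 0 0 0 0;0 0 0 0 0 0 0;0 0 0 0 0 0 0;0 0 0 0 0 0 0;0 0 0 0 0 0 0;0 0 0 0 0 0 0;0 0 0 0 0 0 0;0 0 0 0 0 0 0;0 0 0 0 0 0 0")

```text
clock: 90.75
tool_pos: [606.1, 207.2, 124.5]
tcp_rot: [179.9, -0.0, 84.0]
force: [0.4, -0.2, 5.3]
gripper_width: 18.1
grasp_force: 59.0
```

Pinched; lead it up the arc.

Call:
arm_command(deltas="0 0 0 -0.2 -1.8 23.1 0;0 0 0 -0.6 -5.4 22.6 0;0 0 0 -0.9 -8.9 21.5 0;0 0 0 -1.3 -12 19.8 0;0 0 0 -1.6 -15 17.7 0;0 0 0 -1.9 -17.6 15.1 0;0 0 0 -2.1 -19.7 12.1 0;0 0 0 -2.3 -21.4 8.9 0;0 0 0 -2.4 -22.5 5.4 0;0 0 0 0 0 0 0")

```text
clock: 92.0
tool_pos: [591.9, 80.2, 270.0]
tcp_rot: [-180.0, 0.0, 83.8]
force: [3.3, -1.4, -6.6]
gripper_width: 16.5
grasp_force: 58.6
```

Call:
arm_command(deltas="0 0 0 -0.8 -8 1 0;0 0 0 -0.7 -7 0.5 0;0 0 0 -0.4 -4 0 0;0 0 0 0 -2 0 0;0 0 0 0 0 0 0;0 0 0 0 0 0 0;0 0 0 0 0 0 0;0 0 0 0 0 0 0;0 0 0 0 0 0 0;0 0 0 0 0 0 0")

```text
clock: 93.25
tool_pos: [590.1, 61.8, 271.8]
tcp_rot: [-180.0, -0.0, 84.0]
force: [-2.7, 0.7, 5.0]
gripper_width: 15.8
grasp_force: 59.0
```

Call:
arm_command(deltas="0 0 0 0 -1 0 0;0 0 0 0 -1 0 0;0 0 0 0 -1 0 0;0 0 0 0 -1 0 0;0 0 0 0 0 0 0;0 0 0 0 0 0 0;0 0 0 0 0 0 0;0 0 0 0 0 0 0;0 0 0 0 0 0 0;0 0 0 0 0 0 0")

```text
clock: 94.5
tool_pos: [589.8, 58.4, 271.9]
tcp_rot: [-179.9, -0.1, 84.0]
force: [-5.1, 2.2, 8.6]
gripper_width: 15.7
grasp_force: 58.9
```

Call:
arm_command(deltas="0 0 0 0 -1 0 0;0 0 0 0 -1 0 0;0 0 0 0 -1 0 0;0 0 0 0 -1 0 0;0 0 0 0 0 0 0;0 0 0 0 0 0 0;0 0 0 0 0 0 0;0 0 0 0 0 0 0;0 0 0 0 0 0 0;0 0 0 0 0 0 0")

```text
clock: 95.75
tool_pos: [589.4, 54.5, 272.0]
tcp_rot: [-179.9, -0.1, 84.0]
force: [-8.2, 2.8, 9.4]
gripper_width: 15.9
grasp_force: 58.9
```

```bash
python3 - <<'E'
from h import *
c,s=cap('scene'); sd,_=cap('side'); print(s['tool_pos'],s['force'])
sc=np.load('scene0.npz')
def rod(I):
  out=[]
  for v in range(250,280,5):
    r=I['img'][v,305:325].astype(int); m=(np.abs(r[:,2]-r[:,0])<18); out.append((v,[int(i)+305 for i in np.where(m)[0]]))
  return out
print(rod(sc));print(rod(c))
E
```

```text
[589.39794302  54.53395356 272.00893235] [-8.19485141  2.84628897  9.42776458]
[(250, [305, 306, 307, 308, 313, 314, 315, 316, 317, 322, 323, 324]), (255, [312, 313, 314, 315, 316, 318, 319, 320, 321, 322, 323, 324]), (260, [312, 313, 314, 315, 316, 322, 323, 324]), (265, [312, 313, 314, 315, 316, 322, 323, 324]), (270, [310, 311, 312, 313, 314, 315, 316, 322, 323, 324]), (275, [305, 306, 307, 308, 309, 310, 311, 312, 313, 314, 315, 316, 317, 322, 323, 324])]
[(250, [305, 306, 307, 308, 309, 313, 314, 315, 316, 317, 322, 323, 324]), (255, [313, 314, 315, 316, 318, 319, 320, 321, 322, 323, 324]), (260, [313, 314, 315, 316, 322, 323, 324]), (265, [312, 313, 314, 315, 316, 322, 323, 324]), (270, [310, 311, 312, 313, 314, 315, 316, 322, 323, 324]), (275, [305, 306, 307, 308, 309, 310, 311, 312, 313, 314, 315, 316, 317, 322, 323, 324])]
```

Call:
arm_command(deltas="0 0 0 0 0 0 30;0 0 0 0 0 0 50;0 0 0 0 0 0 50;0 0 0 0 0 0 50;0 0 0 0 0 10 50;0 0 0 0 0 25 50;0 0 0 0 0 25 50;0 0 0 0 20 20 50;0 0 0 0 40 0 0;0 0 0 0 40 0 0")

```text
clock: 97.1
tool_pos: [590.5, 154.6, 352.5]
tcp_rot: [179.9, -0.0, 83.9]
force: [-0.1, 0.3, -0.5]
gripper_width: 14.2
grasp_force: 0.0
```

```bash
cat > kn.py <<'E'
from h import *
c,s=cap('scene'); sd,_=cap('side'); print(s['tool_pos'],s['force'])
sc=np.load('scene0.npz');si=np.load('side0.npz')
for n,I,J,(u,v) in (('scene',c,sc,(316,237)),('side',sd,si,(351,185))):
  best=[]
  for (du,dv,w,h) in ((0,0,7,6),):
    t=J['img'][v-h:v+h+1,u-w:u+w+1]; m=cv2.matchTemplate(I['img'][v-h-25:v+h+26,u-w-25:u+w+26],t,cv2.TM_CCOEFF_NORMED); _,q,_,p=cv2.minMaxLoc(m); print(n,'knob shift px',p[0]-25,p[1]-25,round(q,3))
E
python3 kn.py
```

```text
[590.46976003 154.62000934 352.50428561] [-0.11004498  0.29893056 -0.49713721]
scene knob shift px 5 7 0.67
side knob shift px 0 0 0.939
```

Call:
arm_command(deltas="0 0 0 0 0 -40 0;0 0 0 0 0 -44 0;0 0 0 0 -20 0 0;0 0 0 0 -20 0 0;0 0 0 0 -14 0 0;0 0 0 0 -6 0 0;0 0 0 0 -3 0 0;0 0 0 0 -2 0 0;0 0 0 0 -2 0 0;0 0 0 0 0 0 0")

```text
clock: 98.45
tool_pos: [590.2, 87.0, 267.3]
tcp_rot: [-180.0, -0.0, 84.0]
force: [-0.1, 0.8, 0.9]
gripper_width: 0.1
grasp_force: 0.3
```

Call:
arm_command(deltas="0 0 0 0 -1 0 0;0 0 0 0 -1 0 0;0 0 0 0 -1 0 0;0 0 0 0 -1 0 0;0 0 0 0 -1 0 0;0 0 0 0 0 0 0;0 0 0 0 0 0 0;0 0 0 0 0 0 0;0 0 0 0 0 0 0;0 0 0 0 0 0 0")

```text
clock: 99.7
tool_pos: [590.2, 81.7, 267.3]
tcp_rot: [-180.0, 0.0, 84.0]
force: [0.3, -0.0, 0.6]
gripper_width: 0.2
grasp_force: 0.0
```

Call:
arm_command(deltas="0 0 0 0 -1 0 0;0 0 0 0 -1 0 0;0 0 0 0 -1 0 0;0 0 0 0 0 0 0;0 0 0 0 0 0 0;0 0 0 0 0 0 0;0 0 0 0 0 0 0;0 0 0 0 0 0 0;0 0 0 0 0 0 0;0 0 0 0 0 0 0")

```text
clock: 100.95
tool_pos: [590.3, 78.7, 267.3]
tcp_rot: [180.0, 0.0, 84.0]
force: [0.9, -0.4, 0.2]
gripper_width: 0.2
grasp_force: 0.0
```

Call:
arm_command(deltas="0 0 0 0 -1 0 0;0 0 0 0 -1 0 0;0 0 0 0 -1 0 0;0 0 0 0 0 0 0;0 0 0 0 0 0 0;0 0 0 0 0 0 0;0 0 0 0 0 0 0;0 0 0 0 0 0 0;0 0 0 0 0 0 0;0 0 0 0 0 0 0")

```text
clock: 102.2
tool_pos: [590.2, 77.3, 267.3]
tcp_rot: [-180.0, -0.1, 84.1]
force: [-0.2, 5.9, 1.5]
gripper_width: -0.2
grasp_force: 2.7
```

Call:
arm_command(deltas="0 0 0 0 -1 0 0;0 0 0 0 -1 0 0;0 0 0 0 0 0 0;0 0 0 0 0 0 0;0 0 0 0 0 0 0;0 0 0 0 0 0 0;0 0 0 0 0 0 0;0 0 0 0 0 0 0;0 0 0 0 0 0 0;0 0 0 0 0 0 0")

```text
clock: 103.45
tool_pos: [590.1, 77.2, 267.4]
tcp_rot: [-180.0, -0.2, 84.2]
force: [-0.3, 10.9, 1.5]
gripper_width: 0.3
grasp_force: 5.0
```

Call:
arm_command(deltas="0 0 0 0 10 0 0;0 0 0 0 30 0 0;0 0 0 -20 50 0 0;0 0 0 -30 50 10 0;0 0 0 -50 20 20 0;0 0 0 -50 20 20 0;0 0 0 -50 20 0 0;0 0 0 -50 20 0 0;0 0 0 0 0 0 0;0 0 0 0 0 0 0")

```text
clock: 104.7
tool_pos: [341.0, 293.2, 317.4]
tcp_rot: [180.0, -0.0, 83.9]
force: [0.1, 0.3, 0.5]
gripper_width: 0.1
grasp_force: 0.0
```

```bash
python3 kn.py; python3 - <<'E'
from h import *
c,_=cap('scene');sd,_=cap('side');s=robot.get_state();print(s['tool_pos'],s['force'])
for n,I in (('scene',c),('side',sd)):
  J=np.load(n+'0.npz')['img'].astype(int); d=(np.abs(I['img'].astype(int)-J).max(2)>40)
  print(n);[print(''.join('#' if q>.2 else '.' for q in r)) for r in cv2.resize(d.astype(np.float32),(80,40),interpolation=cv2.INTER_AREA)[12:]]
E
```

```text
[340.95669849 293.24946127 317.43752471] [0.12125886 0.33332396 0.46539671]
scene knob shift px -4 -2 0.948
side knob shift px 1 2 0.928
[341.2712985  293.05906995 317.17141482] [-0.56907386  1.00542724  0.11387256]
scene
............................................###...........#####.................
.............................................###..........####..................
.............................................##......###.####...................
.....................................................#######...................#
........................................................######................##
...................................................##.....######...........#.###
..................................................####......########........####
..................................................#####........#######.....##...
.......................................#...........####..........######.........
.......................................#............###............#####........
....................................................................
[... 2962 characters left out ...]
....................................................
...#####........................................................................
..#####.........................................................................
..#####.........................................................................
.#####..........................................................................
.#####..######..................................................................
....#########...................................................................
...#########....................................................................
..#########.....................................................................
```

```bash
python3 -c "
from h import *
print(ticket.finish_job())"
```

```text
the job is handed in; nothing more can be done
None
```

I handed the job in at about 105 s, with every step done in the order asked: I found two lanterns in the camera views (no third) and hung both on the levelled hook, levered the lid open with the blade, and stood both in the tin. At the end the blade was on the mat, the lid shut, the hook pushed up to its stop, and the pictures showed no other goods moved; no judging result came back.

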